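# Dispense sample tubes from the roll-top cabinet

## Robot

A 6-joint arm with a two-finger parallel gripper is mounted at the origin on the work surface. World frame = base frame: x ahead of the robot, y to its left, z up, the work surface at z = 0. Lengths are in m, angles in rad, forces in N, time in s.
With the tool pointing down it reaches from about 0.35 to 0.85 m from the base axis. Payload 8.1 kg.
Tool frame: the origin (TCP) lies midway between the tips of the shut fingers; the grasp point (between the pads) lies 19 mm behind it; x points along the fingers, z is the direction in which the jaws open and shut, and the axes are right-handed (so a half turn about x gives the same grasp; the last joint's range is limited). The gripper opens to 85 mm and grips with 20 to 120 N. Pads are 22 mm wide; open, the fingers measure 114 mm over their backs; the gripper's body (76 mm by 85 mm) begins 54 mm behind the grasp point. The pads swing forward as they close: fully open they stand 13 mm farther back than shut.
Start: joints at [1.258, 0.13, 1.488, -0, 1.523, -0.085], TCP at [0.135, 0.585, 0.231] pointing down, gripper open.
Joint ranges: [-2.96, 2.96], [-0.89, 2.26], [0.02, 2.5], [-1.34, 4.48], [0, 2.73], [-2.66, 2.66]. Speed limits (rad/s): [2.39, 2.39, 2.79, 3.14, 3.14, 3.14].

## Interface

Orientations are given as a rotation vector (axis times angle).
In Python, from bench import state, read_camera, robot gives the robot as it stands. The module is installed in compiled form; this text tells all that it offers.
- The arm moves only by the tool carry_out, never from a script. Its argument "increments" is a list of rows, each a list of 7 numbers: the turn, a rotation vector about the tool's x, y, z in rad, then the shift along the tool's x, y, z in cm, then the closure, from 0 (fully open) to 1 (shut). In form: [[rx, ry, rz, dx, dy, dz, fingers], ...]. A call has 1 to 5 rows; each row shifts and turns the commanded pose from where the row before left it, along the tool's axes as they then stand; what a row does not reach is not made up. A row lasts 1/10 s, in which the tool goes at most 50 mm and 8.59 degrees, less where a joint would pass 70% of its speed; a pose out of reach is approached as far as the arm can. A call is refused whole if a number of a shift passes 5 or a number of a turn 0.15, either way. A call with a gripper value outside its range is refused whole. The fingers move at their own pace and stop on an object; the grip force is fixed at half the most. Time passes only in rows, so rows that do not move let the fingers close. It gives the time, the measured TCP pose, the force and the opening at its end, in the units of the state.
- state(): the state, without advancing time (a new reading comes with each control period).
- read_camera(name): name is "scene" or "side" or "wrist"; returns a dict with "img" (384x512x3 uint8, red, green, blue), "mtx" (3x3 intrinsics, pixels), "extrinsics" (4x4, takes a point from camera to world coordinates); the wrist camera has in their place "mount" (4x4, takes a point from camera to tool coordinates, whose origin is the TCP and whose axes are the tool frame's). Camera axes: x right, y up, looking along -z (the intrinsics and any distortion apply to the point x, -y, -z); pixel columns grow to the right and rows downward; lengths in m; the calibration is good to about 2 mm. A picture is of the moment at which its call begins: read the wrist's pose just before it. There is no depth.
- robot.finish_job(): hands the job in, once; it reports no verdict.
The state is a dict: "time": time; "q": joint angles; "dq": joint speeds; "joint_efforts": joint torques, N m; "position": TCP position; "tcp_rot": TCP orientation; "contact_force": force on the tool from outside, world axes, zero at the start; "wrist_torque": the same for the moment, N m; "grip_width": finger opening in m.
Only numpy, scipy, OpenCV 4.12 (cv2) and the standard library are available. Lean on these libraries where they do the work, as an engineer would, in place of code of your own. Each camera call takes 0.05 s, during which the arm holds its last target.

## Task

Raise the roll-top cover of the small bench cabinet until it stays open by itself, and lift out the two-bay tote. Tip the tote over its chute side so that both sample tubes end up in the steel tray while both flat slide mailers stay in their bay, then stand the tote back on the cabinet floor, fully inside, the way round it was, and leave the cover open. Do not disturb the bottle, the wooden slide box or the jar.

Things in the scene. Friction and masses are not known exactly. Their poses are not given: they have to be found in the camera images.
- cabinet: Fixed roll-top bench cabinet facing the robot (its own -x). Origin: centre of its underside, below the track axis; x to the back, y left seen from the robot, z up. Half-round side cheeks, 12 mm thick, inner faces at y -120 and 120 mm, reach 150 mm before and behind the origin and 178 mm up. Slatted cover over the front half, fixed hood over the back half. Floor 12 mm above the origin.
- shutter_pivot (a point): Axis of the cabinet's circular side tracks (runs along the cabinet's y), 30 mm above the cabinet's origin. The slats travel at 140 mm radius about it.
- shutter (a joint): Angle of the slatted cover along its tracks, rad: 0 shut, 1.76 at the stop, fully open (slats over the rear hood). About 0.5 kg, damped, no latch: let go below about 0.8 it slides shut; let go above about 1.1 it slides on by itself to the stop and stays there. Lifting takes about 5 N at the bar.
- shutter_bar (a point): Middle of the cover's lift bar: round steel, 12 mm diameter, 130 mm long along the cabinet's y, on a stem at each end, 55 mm outside the slats, 195 mm from the track axis. Shut, it is in front, 54 mm above the bench; it moves up and back on a circle about the axis. At cover angle q it stands q + 0.122 rad above the horizontal (front side).
- tote_handle (a point): Centre of the black grip block of the loose grey two-bay tote standing in the cabinet, 95 mm above the tote's underside. Grip: 74 mm long (tote's x), 18 mm thick (y), 30 mm high, on a 6 mm central wall between the bays. Tote: 92 mm in x, y from -101 (chute edge) to 71 mm, end walls 50 mm high; 0.3 kg empty, 0.45 kg full. Tubes in the bay at -y, mailers at +y.
- chute_edge (a point): Middle of the open outer edge of the tote's chute, 101 mm from the grip towards the tote's -y and 28 mm above the tote's underside. The tube bay's floor is flat from y -3 to -59 mm, then rises outward to this edge at 30 degrees. With the tote tipped about its x by 45 to 50 degrees, -y side down, the tubes roll out here and the mailers lean on the central wall.
- tube0_center (a point): Centre of a white sample tube with black cap, a closed cylinder 70 mm long (its own x) and 28 mm in diameter, lying along the tote's x in the chute bay; rolls freely.
- tube1_center (a point): Centre of the second, like tube.
- mailer0_center (a point): Centre of a flat white slide mailer, a closed box 76 x 26 x 20 mm, in the straight-walled bay.
- mailer1_center (a point): Centre of the second, like mailer.
- tray: Open steel tray on the bench, about 0.9 kg, 200 mm (x) by 240 mm (y), 45 mm high, walls 5 mm. Origin: centre of its underside.
- wash_bottle: Bystander: white bottle 64 mm in diameter, 150 mm high, standing on the bench. Origin: centre of its underside.
- slide_box: Bystander: wooden box 100 x 85 x 34 mm lying on the bench. Origin: centre of its underside.
- jar: Bystander: amber jar 52 mm in diameter, 75 mm high. Origin: centre of its underside.

How it is judged:
By the outcome, as a careful person would: the job done as asked, in the order asked, and still so for the second after the job is handed in, with the robot touching nothing.
It also fails if it takes over 64 s, if anything falls off the work surface, if the arm or the gripper's body presses on something with over 40 N, if the wrist force passes 120 N, or if a joint passes its speed limit or range.

## Working session

There is one attempt and no reset: what is moved stays moved. The work goes in short steps, Python scripts to look and compute and a tool call to move; the robot and the scene stay as the last step left them, time stands still between calls to the robot, and variables do not carry over. Pictures are saved under pics/ and viewed, and the job is handed in when it is done.

Besides the shell and the picture viewer there is one more tool, called after "Emit:" by a JSON object that holds its "method" and its "body", one argument or row to a line. carry_out: Moves the arm, as the interface text tells. Its arguments: {"type":"object","properties":{"increments":{"type":"array","items":{"type":"array","items":{"type":"number"}}}},"required":["increments"]}

```bash
mkdir -p pics
python3 - <<'E'
from bench import state, read_camera, robot
import cv2, numpy as np
s=state()
for k,v in s.items(): print(k,np.round(v,4))
for n in ["scene","side","wrist"]:
    c=read_camera(n)
    cv2.imwrite(f"pics/{n}0.png",c["img"][:,:,::-1])
    np.savez(f"{n}0.npz",**c)
    print(n,{k:np.round(v,4).tolist() for k,v in c.items() if k!="img"})
E
```

```text
time 0.0
q [ 1.2576  0.1311  1.4893  0.      1.523  -0.0854]
dq [-0.0008  0.0018  0.0026 -0.0012  0.0004 -0.0008]
joint_efforts [-0.00000e+00 -5.69392e+01 -5.00554e+01 -3.00000e-04  1.49000e-02
  0.00000e+00]
position [0.1353 0.584  0.2302]
tcp_rot [-1.0408  1.31    1.0391]
contact_force [-0.4053 -0.6834 -0.0748]
wrist_torque [ 0.0131 -0.0129  0.0239]
grip_width 0.0856
scene {'mtx': [[382.4696, 0.0, 252.0929], [0.0, 382.4696, 190.7065], [0.0, 0.0, 1.0]], 'extrinsics': [[-0.8435, -0.5109, 0.1659, 0.794], [0.5371, -0.7993, 0.2697, 0.395], [-0.0052, 0.3166, 0.9486, 1.1516], [0.0, 0.0, 0.0, 1.0]]}
side {'mtx': [[405.3877, 0.0, 257.4534], [0.0, 405.3877, 188.8695], [0.0, 0.0, 1.0]], 'extrinsics': [[-0.5004, 0.8246, -0.2637, 0.3186], [-0.8658, -0.4745, 0.1592, 0.2677], [0.0061, 0.308, 0.9514, 1.1926], [0.0, 0.0, 0.0, 1.0]]}
wrist {'mtx': [[282.9788, 0.0, 255.7882], [0.0, 282.9788, 190.3406], [0.0, 0.0, 1.0]], 'mount': [[0.0003, 0.3067, -0.9518, -0.143], [0.0003, 0.9518, 0.3067, 0.0789], [1.0, -0.0004, 0.0002, -0.0004], [0.0, 0.0, 0.0, 1.0]]}
```

View pics/scene0.png

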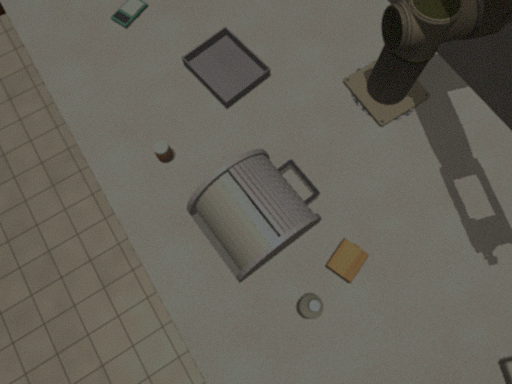

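View pics/side0.png

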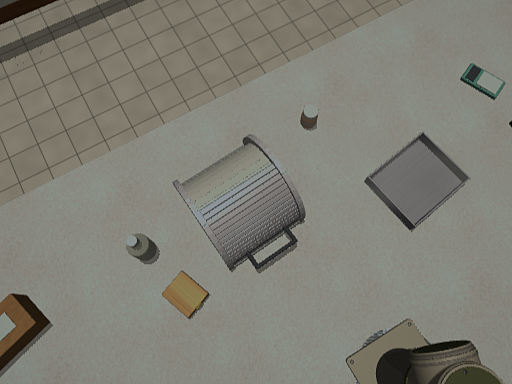

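View pics/wrist0.png

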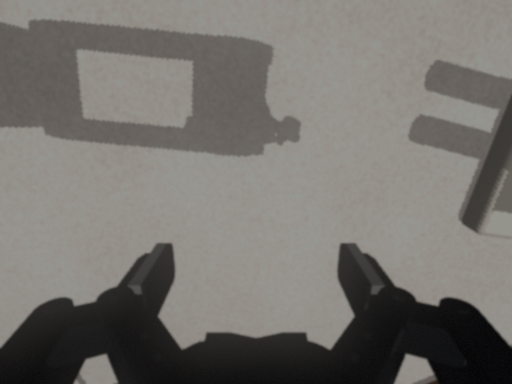

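The scene view shows the cabinet at (255,210), its bar at (300,183), the tray at (227,67), the box at (347,260), the bottle at (310,306) and the jar at (164,152). The side view shows the same things, with the bar at (273,250) and the tray at (417,180). I'll enlarge both for corner picking.

Run:
```python
import cv2,numpy as np
a=np.load("scene0.npz")["img"][:,:,::-1]; b=np.load("side0.npz")["img"][:,:,::-1]
def crop(i,x0,x1,y0,y1,n):
    c=cv2.resize(i[y0:y1,x0:x1],None,fx=4,fy=4,interpolation=cv2.INTER_CUBIC)
    c=cv2.convertScaleAbs(c,alpha=1.5)
    for k in range(x0,x1,20): cv2.putText(c,str(k),((k-x0)*4,10),0,.35,(0,0,255)); cv2.line(c,((k-x0)*4,12),((k-x0)*4,18),(0,0,255))
    for k in range(y0,y1,20): cv2.putText(c,str(k),(0,(k-y0)*4+4),0,.35,(0,0,255))
    cv2.imwrite(n,c)
crop(a,180,330,140,285,"pics/sc_cab.png"); crop(b,165,315,130,278,"pics/si_cab.png")
```

```text
(no output)
```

View pics/sc_cab.png

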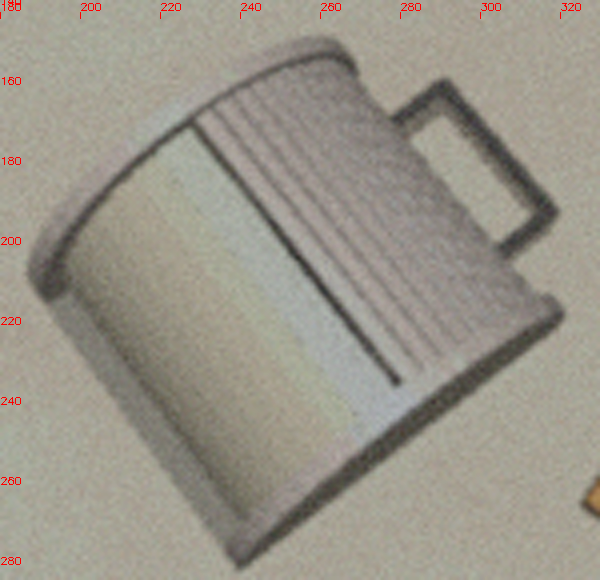

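View pics/si_cab.png

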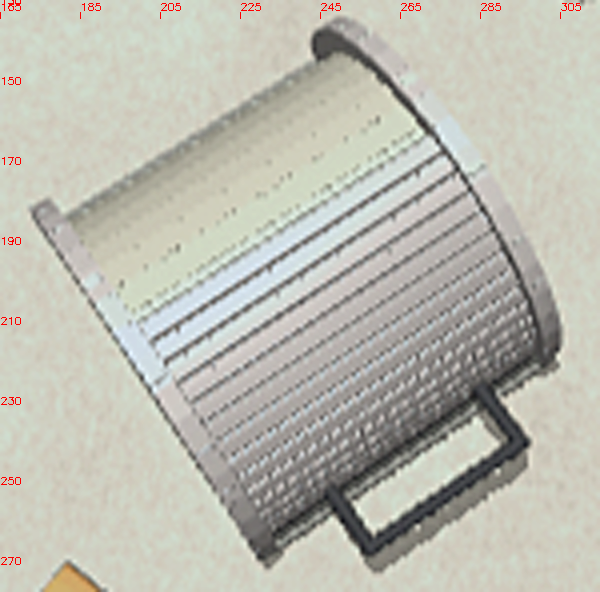

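```bash
cat > h.py <<'E'
import numpy as np,cv2
from scipy.spatial.transform import Rotation as R
def ray(c,uv):
    M=c["extrinsics"];d=np.array([(uv[0]-c["mtx"][0,2])/c["mtx"][0,0],-(uv[1]-c["mtx"][1,2])/c["mtx"][1,1],-1.])
    return M[:3,3],M[:3,:3]@d
def onz(c,uv,z):
    o,d=ray(c,uv);return o+d*(z-o[2])/d[2]
def proj(c,p):
    M=c["extrinsics"];q=M[:3,:3].T@(np.array(p)-M[:3,3])
    return np.array([c["mtx"][0,2]-c["mtx"][0,0]*q[0]/q[2],c["mtx"][1,2]+c["mtx"][1,1]*q[1]/q[2]])
def tri(c1,u1,c2,u2):
    o,d=ray(c1,u1);p,e=ray(c2,u2);d/=np.linalg.norm(d);e/=np.linalg.norm(e)
    A=np.c_[d,-e];t=np.linalg.lstsq(A,p-o,rcond=None)[0]
    x,y=o+d*t[0],p+e*t[1];return (x+y)/2,np.linalg.norm(x-y)
E
python3 - <<'E'
from h import *
a=dict(np.load("scene0.npz"));b=dict(np.load("side0.npz"))
print("bar scene",onz(a,(290.5,162.5),.054),onz(a,(316,192),.054))
print("bar side",onz(b,(295,240),.054),onz(b,(258,266),.054))
print(tri(a,(290.5,162.5),b,(295,240)),tri(a,(316,192),b,(258,266)))
# colour things
for n,c in(("scene",a),("side",b)):
    hsv=cv2.cvtColor(c["img"],cv2.COLOR_RGB2HSV)
    m=((hsv[...,1]>110)&(hsv[...,0]<30)&(hsv[...,2]>70)).astype(np.uint8)
    cs,_=cv2.findContours(m,0,2)
    for k in cs:
        if cv2.contourArea(k)>20: 
            r=cv2.minAreaRect(k);print(n,r, onz(c,r[0],.03))
    g=c["img"].astype(int)
E
python3 - <<'E'
import sys;sys.path.insert(0,'.')
import cv2,numpy as np
a=np.load("scene0.npz")["img"][:,:,::-1]; b=np.load("side0.npz")["img"][:,:,::-1]
t=[]
for i,x0,y0 in((a,170,15),(b,355,120)):
    c=cv2.resize(i[y0:y0+130,x0:x0+130] if i is a else i[y0:y0+130,x0:x0+130],(390,390),interpolation=cv2.INTER_CUBIC)
    c=cv2.convertScaleAbs(c,alpha=1.8)
    for k in range(0,130,10): cv2.putText(c,str(k+x0),(k*3,8),0,.28,(0,0,255)); cv2.putText(c,str(k+y0),(0,k*3+4),0,.28,(0,0,255))
    t.append(c)
cv2.imwrite("pics/tray.png",np.hstack(t))
E
```

```text
bar scene [0.45222994 0.06936011 0.054     ] [0.44169245 0.19038523 0.054     ]
bar side [0.44902762 0.06122304 0.054     ] [0.4382729  0.18876516 0.054     ]
(array([0.44936668, 0.06254319, 0.04266909]), np.float64(0.006874366725816801)) (array([0.43906798, 0.18849723, 0.04558618]), np.float64(0.0006531973184989098))
scene ((346.84613037109375, 259.73077392578125), (29.399110794067383, 33.559364318847656), 33.6900634765625) [0.47917414 0.40354125 0.03      ]
side ((5.078397750854492, 324.50152587890625), (38.37049865722656, 50.98507308959961), 46.12330627441406) [0.64750228 0.85942198 0.03      ]
side ((185.1827392578125, 294.0583801269531), (36.52497100830078, 31.688562393188477), 40.91437911987305) [0.47509676 0.40095872 0.03      ]
```

View pics/tray.png

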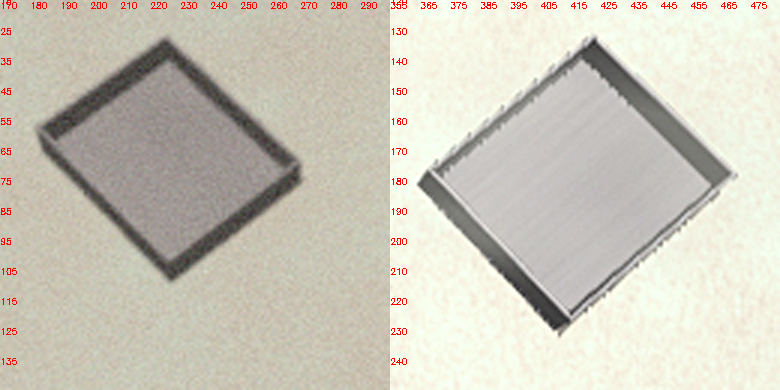

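```bash
python3 - <<'E'
from h import *
a=dict(np.load("scene0.npz"));b=dict(np.load("side0.npz"))
for c,pts in((a,[(183,57.7),(225,27.7),(270,69.3),(226,103)]),(b,[(423.3,132.7),(470,178.3),(415.7,226),(369,176.7)])):
    P=np.array([onz(c,p,.045) for p in pts]);print(P.round(3).tolist(),P.mean(0).round(4),[np.linalg.norm(P[i]-P[i-1]).round(3) for i in range(4)])
yaw=.086;o=np.array([.4453,.1275,0])+.1935*np.array([np.cos(yaw),np.sin(yaw),0]);print("cab",o)
Rz=R.from_euler('z',yaw)
for nm,p in dict(FRb=(-150,-132,0),FLb=(-150,132,0),BRb=(150,-132,0),BLb=(150,132,0),topR=(0,-132,178),topL=(0,132,178),bar=(-193.5,0,54),barR=(-193.5,-65,54),barL=(-193.5,65,54),FLt=(-150,132,30),FRt=(-150,-132,30)).items():
    w=o+Rz.apply(np.array(p)/1000);print(nm,w.round(3),proj(a,w).round(1),proj(b,w).round(1))
# bottle, jar
print("bottle top",tri(a,(313,306),b,(134,240)),"jar top",tri(a,(162,148),b,(310,110)))
E
python3 - <<'E'
import cv2,numpy as np
t=[]
for n,cc in (("scene",[(145,135),(290,285)]),("side",[(290,95),(115,220)])):
    i=np.load(f"{n}0.npz")["img"][:,:,::-1]
    for x0,y0 in cc:
        c=cv2.convertScaleAbs(cv2.resize(i[y0:y0+45,x0:x0+45],(360,360),interpolation=2),alpha=1.6)
        for k in range(0,45,5): cv2.putText(c,str(k+x0),(k*8,8),0,.3,(0,0,255)); cv2.putText(c,str(k+y0),(0,k*8+4),0,.3,(0,0,255))
        t.append(c)
cv2.imwrite("pics/by.png",cv2.resize(np.vstack([np.hstack(t[:2]),np.hstack(t[2:])]),(600,600)))
E
```

```text
[[0.541, -0.457, 0.045], [0.353, -0.487, 0.045], [0.315, -0.255, 0.045], [0.509, -0.224, 0.045]] [ 0.4296 -0.3556  0.045 ] [np.float64(0.235), np.float64(0.191), np.float64(0.235), np.float64(0.197)]
[[0.538, -0.466, 0.045], [0.346, -0.496, 0.045], [0.31, -0.265, 0.045], [0.503, -0.235, 0.045]] [ 0.4243 -0.3652  0.045 ] [np.float64(0.234), np.float64(0.194), np.float64(0.234), np.float64(0.195)]
cab [0.63808488 0.14412049 0.        ]
FRb [ 0.5 -0.   0. ] [264.9 159.6] [301.8 218.8]
FLb [0.477 0.263 0.   ] [317.6 222.1] [229.1 269.5]
BRb [0.799 0.025 0.   ] [189.  213.7] [245.6 144.1]
BLb [0.776 0.289 0.   ] [239.8 282.7] [175.1 188.8]
topR [0.649 0.013 0.178] [223.6 164.7] [275.7 158.7]
topL [0.627 0.276 0.178] [284.  240.2] [192.6 213. ]
bar [0.445 0.128 0.054] [303.1 176.2] [275.6 252.8]
barR [0.451 0.063 0.054] [289.7 160.6] [294.2 239.7]
barL [0.44  0.192 0.054] [316.9 192.2] [256.7 266.2]
FLt [0.477 0.263 0.03 ] [319.1 219.8] [228.4 268.2]
FRt [ 0.5  -0.    0.03] [265.1 155.9] [302.9 216.4]
bottle top (array([0.65199626, 0.44712095, 0.13051859]), np.float64(0.00703951611175098)) jar top (array([ 0.7666376 , -0.1827237 ,  0.07656489]), np.float64(0.010096078612785392))
```

View pics/by.png

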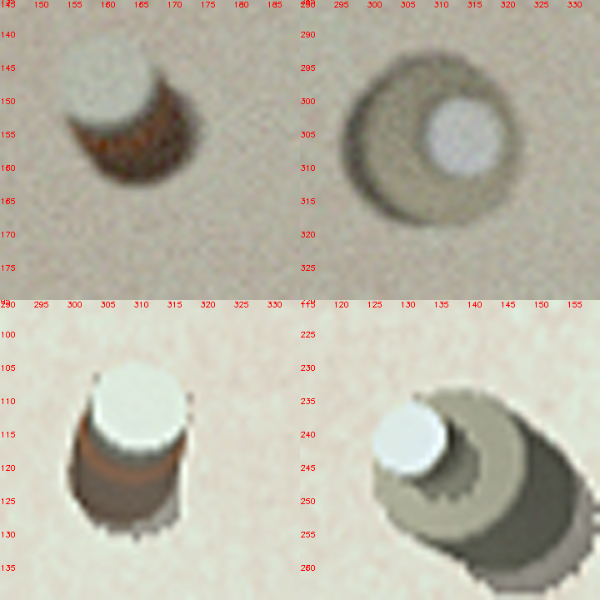

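Run:
```python
from h import *
a=dict(np.load("scene0.npz"));b=dict(np.load("side0.npz"))
print({k:(v.shape) for k,v in a.items()})
A=[(183,57.7),(225,27.7),(270,69.3),(226,103)];B=[(423.3,132.7),(470,178.3),(415.7,226),(369,176.7)]
P=[]
for u,v in zip(A,B): r=tri(a,u,b,v);print(r[0].round(4),r[1].round(4));P.append(r[0])
P=np.array(P);print(P.mean(0),[np.linalg.norm(P[i]-P[i-1]).round(3) for i in range(4)])
for nm,u,v in[("FLcorner",(320,218.5),(231,271)),("BRb?",(189,212),(245,141)),("BLbottom",(240,282),(174,183)),("slide0",(346.8,259.7),(185.2,294))]: print(nm,tri(a,u,b,v))
```

```text
{'img': (384, 512, 3), 'mtx': (3, 3), 'extrinsics': (4, 4)}
[ 0.5391 -0.4695  0.0333] 0.0062
[ 0.3462 -0.5047  0.0269] 0.0051
[ 0.3091 -0.267   0.0317] 0.0078
[ 0.5045 -0.2391  0.0252] 0.0078
[ 0.42475518 -0.37009839  0.02929368] [np.float64(0.233), np.float64(0.196), np.float64(0.241), np.float64(0.197)]
FLcorner (array([0.46871399, 0.25974646, 0.01618214]), np.float64(0.0008471086785938555))
BRb? (array([0.79630799, 0.02934408, 0.03019229]), np.float64(0.0023406759666903558))
BLbottom (array([0.77642145, 0.28686316, 0.04309853]), np.float64(0.009013501165400211))
slide0 (array([0.47646353, 0.40276967, 0.01942505]), np.float64(0.0014634033315424448))
```

Run:
```python
from h import *
a=dict(np.load("scene0.npz"));b=dict(np.load("side0.npz"));w=dict(np.load("wrist0.npz"))
print(proj(a,(0,0,0)),proj(b,(0,0,0)), proj(a,(0.135,.584,.23)))
r=R.from_rotvec([-1.0408,1.31,1.0391]);print(r.as_matrix().round(3))
M=np.eye(4);M[:3,:3]=r.as_matrix();M[:3,3]=[.1353,.584,.2302]
w["extrinsics"]=M@w["mount"];print(w["extrinsics"].round(3))
for p in [(0,384),(0,0),(511,0),(511,383),(465,222),(480,228)]: print(p,onz(w,p,0.).round(3))
for n,i in(("a",a),("b",b)):
  x0,y0=(340,55) if n=="a" else (340,310)
  c=cv2.convertScaleAbs(cv2.resize(i["img"][y0:y0+74,x0:x0+100,::-1],None,fx=6,fy=6,interpolation=2),alpha=1.6)
  for k in range(0,100,10): cv2.putText(c,str(k+x0),(k*6,8),0,.3,(0,0,255)); cv2.putText(c,str(k+y0),(0,k*6+4),0,.3,(0,0,255))
  cv2.imwrite(f"pics/base_{n}.png",c)
```

```text
[385.33450989  88.14575011] [399.83100817 375.38588666] [523.65520517 234.22623934]
[[-0.001 -0.974  0.226]
 [-0.002  0.226  0.974]
 [-1.     0.    -0.002]]
[[ 0.226 -0.927 -0.298  0.058]
 [ 0.974  0.214  0.071  0.602]
 [-0.002 -0.307  0.952  0.373]
 [ 0.     0.     0.     1.   ]]
(0, 384) [0.426 0.048 0.   ]
(0, 0) [-0.113  0.341  0.   ]
(511, 0) [0.019 0.908 0.   ]
(511, 383) [0.626 0.933 0.   ]
(465, 222) [0.289 0.856 0.   ]
(480, 228) [0.304 0.877 0.   ]
```

View pics/base_a.png

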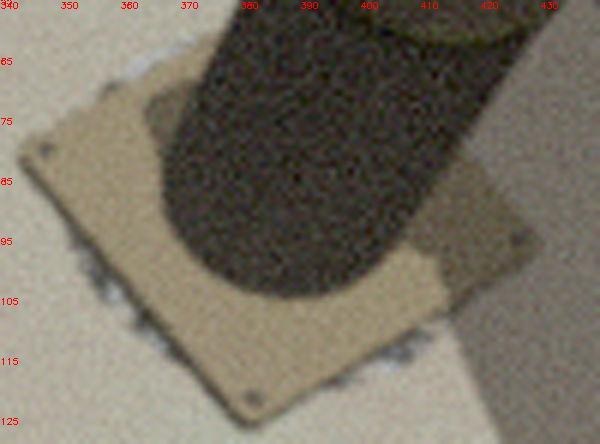

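View pics/base_b.png

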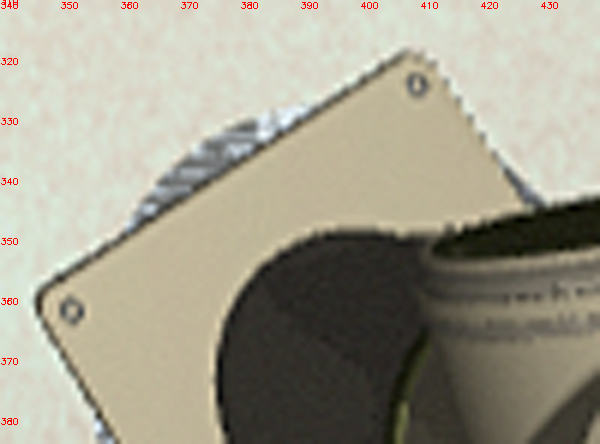

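Run:
```python
from h import *
a=dict(np.load("scene0.npz"));b=dict(np.load("side0.npz"))
for z in(0,.015):
  print(z,[onz(a,p,z)[:2].round(4).tolist() for p in[(342.5,81),(382,125.5),(429,95)]],[onz(b,p,z)[:2].round(4).tolist() for p in[(345.5,359),(408.5,318.5)]])
```

```text
0 [[0.1079, -0.1037], [0.1009, 0.1079], [-0.1094, 0.1028]] [[0.1075, 0.1041], [0.1064, -0.108]]
0.015 [[0.1168, -0.0972], [0.1099, 0.1116], [-0.0977, 0.1066]] [[0.1102, 0.1062], [0.109, -0.1032]]
```

```bash
cat >> h.py <<'E'
def mat(yaw=0,tip=0,flip=0,pre=None):
    # tool x down, tool z along yaw
    z=np.array([np.cos(yaw),np.sin(yaw),0]);x=np.array([0,0,-1.]);M=R.from_matrix(np.c_[x,np.cross(z,x),z])
    return M if pre is None else R.from_rotvec(pre)*M
def plan(p1,r1,g,p0=None,r0=None,n=None,step=4.8):
    from bench import state
    if p0 is None:
        s=state();p0=np.array(s["position"]);r0=R.from_rotvec(s["tcp_rot"])
    p1=np.array(p1);d=(r0.inv()*r1).as_rotvec()
    n=n or int(max(np.ceil(np.linalg.norm(p1-p0)*100/step),np.ceil(np.linalg.norm(d)/.145),1))
    rows=[];rc,pc=r0,p0.copy()
    for i in range(1,n+1):
        rt=r0*R.from_rotvec(d*i/n);pt=p0+(p1-p0)*i/n
        row=np.r_[(rc.inv()*rt).as_rotvec().round(3),(rc.inv().apply(pt-pc)*100).round(1)]
        rc=rc*R.from_rotvec(row[:3]);pc=pc+rc.apply([0,0,0])+ (rc*R.from_rotvec(-row[:3])).apply(row[3:])/100
        rows.append(row.tolist()+[g])
    for i in range(0,n,5): print(str(rows[i:i+5]).replace(" ",""))
    return pc,rc
def wcam(name):
    from bench import state,read_camera
    s=state();c=read_camera("wrist");M=np.eye(4);M[:3,:3]=R.from_rotvec(s["tcp_rot"]).as_matrix();M[:3,3]=s["position"]
    c["extrinsics"]=M@c["mount"];cv2.imwrite(f"pics/{name}.png",c["img"][:,:,::-1]);np.savez(name+".npz",**c);return c
E
python3 - <<'E'
from h import *
plan((.445,.1275,.17),mat(.085),0.0)
E
```

```text
[[0.105,-0.0,0.0,0.5,-3.4,-3.1,0.0],[0.105,-0.0,0.0,0.5,-3.7,-2.8,0.0],[0.104,-0.0,0.0,0.5,-3.9,-2.3,0.0],[0.105,-0.0,0.0,0.5,-4.2,-2.0,0.0],[0.105,-0.001,0.0,0.5,-4.3,-1.4,0.0]]
[[0.105,0.0,0.0,0.5,-4.5,-1.1,0.0],[0.105,0.0,0.0,0.6,-4.6,-0.5,0.0],[0.105,0.0,0.001,0.5,-4.6,-0.1,0.0],[0.104,0.0,-0.0,0.5,-4.5,0.5,0.0],[0.105,-0.0,-0.0,0.5,-4.6,0.9,0.0]]
[[0.105,-0.0,-0.0,0.5,-4.4,1.3,0.0],[0.105,-0.0,-0.0,0.5,-4.2,1.8,0.0]]
```

Emit:
{"method": "carry_out", "body": {
  "increments": [
    [0.105,0,0,0.5,-3.4,-3.1,0],
    [0.105,0,0,0.5,-3.7,-2.8,0],
    [0.105,0,0,0.5,-3.9,-2.3,0],
    [0.105,0,0,0.5,-4.2,-2.0,0],
    [0.105,0,0,0.5,-4.3,-1.4,0]
  ]
}}

```text
time: 0.65
position: [0.2649, 0.393, 0.2058]
tcp_rot: [-0.636, 1.476, 0.636]
contact_force: [1.4, 1.0, -0.2]
grip_width: 0.0854
```

Emit:
{"method": "carry_out", "body": {
  "increments": [
    [0.105,0,0,0.5,-4.5,-1.1,0],
    [0.105,0,0,0.6,-4.6,-0.5,0],
    [0.105,0,0,0.5,-4.6,-0.1,0],
    [0.105,0,0,0.5,-4.5,0.5,0],
    [0.105,0,0,0.5,-4.6,0.9,0]
  ]
}}

```text
time: 1.15
position: [0.3943, 0.2021, 0.1801]
tcp_rot: [-0.227, 1.559, 0.227]
contact_force: [1.5, 0.8, -0.1]
grip_width: 0.0852
```

Emit:
{"method": "carry_out", "body": {
  "increments": [
    [0.105,0,0,0.5,-4.4,1.3,0],
    [0.105,0,0,0.5,-4.2,1.8,0],
    [0,0,0,0,0,0,0.4]
  ]
}}

```text
time: 1.45
position: [0.4462, 0.1229, 0.1695]
tcp_rot: [-0.06, 1.57, 0.057]
contact_force: [-0.1, 0.0, -0.0]
grip_width: 0.0733
```

Run:
```python
from h import *
from bench import state
s=state();print(s["time"],s["position"],R.from_rotvec(s["tcp_rot"]).as_matrix().round(3),s["grip_width"],s["q"],s["contact_force"])
wcam("w1")
```

```text
1.45 [0.44615105 0.12286973 0.16947912] [[-0.    -0.074  0.997]
 [-0.002  0.997  0.074]
 [-1.    -0.002 -0.   ]] 0.07329922564140291 [ 1.59295756e-01 -2.11512320e-01  1.93433269e+00 -1.81817056e-03
  1.41934261e+00  8.55748917e-02] [-0.05456261  0.04013616 -0.01784288]
```

View pics/w1.png

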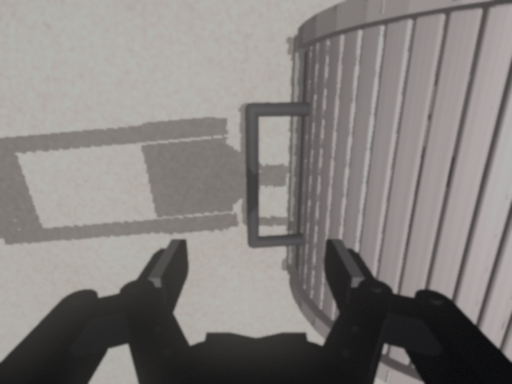

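The wrist view shows the lift bar as a vertical dark line from (251,105) to (254,244), with stems running right to the slats. I'll locate its centre line on z=0.054.

Run:
```python
from h import *
c=dict(np.load("w1.npz"))
g=cv2.cvtColor(c["img"],cv2.COLOR_RGB2GRAY)
xs=[];ys=[]
for y in list(range(115,160,4))+list(range(192,230,4)):
    r=g[y,235:275].astype(float);th=(r.min()+120)/2 if 0 else 75
    k=np.where(r<th)[0]
    if len(k): xs.append(235+k.mean());ys.append(y);
print(np.round(xs,1))
f=np.polyfit(ys,xs,1);print(f)
A=onz(c,(np.polyval(f,109),109),.054);B=onz(c,(np.polyval(f,241),241),.054)
for n,p in(("top",A),("bot",B)):print(n,p)
d=A-B;print(np.linalg.norm(d),np.arctan2(-d[0],d[1]),(A+B)/2)
```

```text
[252.  252.5 252.  252.5 251.5 249.5 248. ]
[-1.65178571e-01  2.84839286e+02]
top [0.45021073 0.1931215  0.054     ]
bot [0.43920445 0.06254283 0.054     ]
0.13104169964918375 -0.08408975818819996 [0.44470759 0.12783217 0.054     ]
```

Run:
```python
from h import *
c=dict(np.load("w1.npz"))
g=cv2.GaussianBlur(cv2.cvtColor(c["img"],cv2.COLOR_RGB2GRAY),(1,5),0)
xs=[];ys=[]
for y in list(range(115,140,4))+list(range(192,232,4)):
    r=g[y,240:265].astype(float);w=np.clip(105-r,0,None);xs.append(240+(w*np.arange(25)).sum()/w.sum());ys.append(y)
print(np.round(xs,1), g[120,240:265])
f=np.polyfit(ys,xs,1)
A=onz(c,(np.polyval(f,109),109),.054);B=onz(c,(np.polyval(f,241),241),.054)
d=A-B;print(A,B,np.linalg.norm(d),np.arctan2(-d[0],d[1]),(A+B)/2)
```

```text
[252.8 250.9 251.1 251.  251.  251.1 251.1 251.9 251.9 251.9 252.  251.7
 251.5 251.8 252.4 252.4 252.5] [150 135 128 125 115  97  83  81  82  85  87  90  92  90  87  84  82  92
 123 153 167 169 169 171 171]
[0.43646909 0.19209861 0.054     ] [0.44651984 0.06309067 0.054     ] 0.12939886622958632 0.07775097660543707 [0.44149447 0.12759464 0.054     ]
```

Run:
```python
from h import *
plan((.442,.1275,.036),mat(.08),0.4,n=4)
```

```text
[[-0.001,-0.0,0.0,3.3,0.1,-0.1,0.4],[-0.0,-0.001,0.0,3.4,0.0,-0.0,0.4],[-0.001,0.0,0.0,3.3,0.1,-0.1,0.4],[-0.0,-0.0,0.0,3.4,0.1,-0.1,0.4]]
```

Emit:
{"method": "carry_out", "body": {
  "increments": [
    [0,0,0,3.3,0,-0.1,0.4],
    [0,0,0,3.3,0,-0.1,0.4],
    [0,0,0,3.3,0,-0.1,0.4],
    [0,0,0,3.4,0,-0.1,0.4],
    [0,0,0,0,0,0,0.4]
  ]
}}

```text
time: 2.0
position: [0.4354, 0.1274, 0.0326]
tcp_rot: [-0.068, 1.579, 0.066]
contact_force: [-2.4, 0.0, -0.6]
grip_width: 0.0512
```

Run:
```python
from h import *
from bench import state
s=state();print(s["time"],s["position"],R.from_rotvec(s["tcp_rot"]).as_matrix().round(3)[:,2],s["grip_width"],s["q"],s["contact_force"])
wcam("w2")
```

```text
2.0 [0.43538753 0.12738831 0.03262811] [ 0.996  0.085 -0.009] 0.051189680226089114 [ 1.71245779e-01 -5.88063938e-02  2.06476737e+00  3.93183506e-04
  1.14504797e+00  8.58817569e-02] [-2.39861153  0.00357918 -0.64420689]
```

View pics/w2.png

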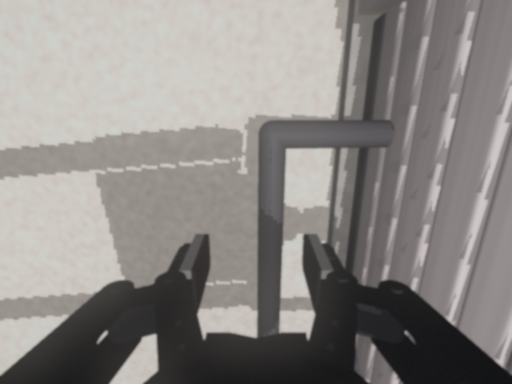

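The bar sits between the open fingers, at column 269 against the finger midpoint of 256. I'll nudge forward about 4 mm and close.

Emit:
{"method": "carry_out", "body": {
  "increments": [
    [0,0,0,0,0,0.3,0.8],
    [0,0,0,0,0,0,1],
    [0,0,0,0,0,0,1],
    [0,0,0,0,0,0,1],
    [0,0,0,0,0,0,1]
  ]
}}

```text
time: 2.55
position: [0.4423, 0.1277, 0.0391]
tcp_rot: [-0.065, 1.573, 0.066]
contact_force: [-15.9, -0.8, 16.7]
grip_width: 0.0101
```

Run:
```python
from h import *
from bench import state
s=state();print(s["time"],s["position"],s["grip_width"],s["contact_force"],s["q"])
p=np.array([.442,.1275,.036]) ; 
yaw=.08; cx=np.array([np.cos(yaw),np.sin(yaw),0])
# incremental arc in tool axes (x down, z along cabinet x), cm
th0=.122
for i,q in enumerate(np.arange(0,1.41,.1)):
    a,b=th0+q,th0+q+.1
    print(round(q+.1,2), "dx %.2f dz %.2f"%(-19.5*(np.sin(b)-np.sin(a)), -19.5*(np.cos(b)-np.cos(a))))
```

```text
2.55 [0.44234626 0.12765354 0.03911332] 0.010110328822544985 [-15.89703661  -0.82326044  16.71276937] [ 1.68992961e-01 -5.75391270e-02  2.04995299e+00  7.11059812e-04
  1.15188694e+00  8.54246352e-02]
0.1 dx -1.92 dz 0.33
0.2 dx -1.88 dz 0.52
0.3 dx -1.82 dz 0.71
0.4 dx -1.74 dz 0.89
0.5 dx -1.64 dz 1.06
0.6 dx -1.53 dz 1.21
0.7 dx -1.40 dz 1.36
0.8 dx -1.25 dz 1.49
0.9 dx -1.10 dz 1.61
1.0 dx -0.93 dz 1.71
1.1 dx -0.76 dz 1.80
1.2 dx -0.57 dz 1.86
1.3 dx -0.38 dz 1.91
1.4 dx -0.19 dz 1.94
1.5 dx 0.00 dz 1.95
```

Emit:
{"method": "carry_out", "body": {
  "increments": [
    [0,0,0,-1.9,0,0.3,1],
    [0,0,0,-1.9,0,0.5,1],
    [0,0,0,-1.8,0,0.7,1],
    [0,0,0,-1.75,0,0.9,1],
    [0,0,0,-1.65,0,1.05,1]
  ]
}}

```text
time: 3.05
position: [0.4744, 0.1302, 0.1275]
tcp_rot: [-0.066, 1.578, 0.065]
contact_force: [-17.5, -0.3, 3.4]
grip_width: 0.0097
```

Emit:
{"method": "carry_out", "body": {
  "increments": [
    [0,0,0,-1.55,0,1.2,1],
    [0,0,0,-1.4,0,1.4,1],
    [0,0,0,-1.25,0,1.5,1],
    [0,0,0,-1.1,0,1.6,1],
    [0,0,0,-0.95,0,1.7,1]
  ]
}}

```text
time: 3.55
position: [0.552, 0.1364, 0.1944]
tcp_rot: [-0.065, 1.568, 0.065]
contact_force: [-7.6, -0.7, 8.8]
grip_width: 0.0096
```

Emit:
{"method": "carry_out", "body": {
  "increments": [
    [0,0,0,-0.75,0,1.8,1],
    [0,0,0,-0.6,0,1.9,1],
    [0,0,0,-0.4,0,1.9,1],
    [0,0,0,-0.2,0,1.9,1],
    [0,0,0,0,0,0,1]
  ]
}}

```text
time: 4.05
position: [0.6294, 0.1427, 0.2124]
tcp_rot: [-0.064, 1.564, 0.065]
contact_force: [2.6, 0.7, 6.3]
grip_width: 0.0099
```

Emit:
{"method": "carry_out", "body": {
  "increments": [
    [0,0,0,0,0,0.5,0.3],
    [0,0,0,0,0,0.5,0.3],
    [0,0,0,-2.5,0,0.5,0.3],
    [0,0,0,-4.5,0,0.5,0.3],
    [0,0,0,-4.5,0,0,0.3]
  ]
}}

```text
time: 4.55
position: [0.6454, 0.1441, 0.3242]
tcp_rot: [-0.066, 1.573, 0.065]
contact_force: [0.9, -0.2, 0.4]
grip_width: 0.0596
```

Run:
```python
from h import *
from bench import state
s=state();print(s["time"],s["position"],s["grip_width"],s["contact_force"],s["q"])
plan((.46,.05,.36),mat(.08),0.)
```

```text
4.55 [0.64541767 0.14411065 0.3241694 ] 0.05955049212781934 [ 0.90090003 -0.2301444   0.40257446] [1.42144736e-01 2.85615556e-01 1.14429270e+00 6.40472582e-05
 1.71507275e+00 5.90592314e-02]
[[0.001,-0.001,0.0,-0.7,-1.6,-3.9,0.0],[0.0,-0.0,0.0,-0.7,-1.5,-3.8,0.0],[0.001,-0.001,0.0,-0.7,-1.6,-3.9,0.0],[0.0,-0.001,0.0,-0.7,-1.6,-3.8,0.0],[0.001,-0.0,0.0,-0.7,-1.6,-3.9,0.0]]
```

Run:
```python
from h import *
plan((.52,.133,.33),mat(.08+np.pi/2),0.,n=11)
```

```text
[[-0.143,-0.0,-0.0,-0.0,-0.0,-1.1,0.0],[-0.142,-0.0,-0.0,-0.1,0.2,-1.2,0.0],[-0.143,-0.001,-0.001,-0.0,0.3,-1.1,0.0],[-0.142,0.0,0.0,-0.1,0.4,-1.0,0.0],[-0.143,-0.0,-0.0,-0.0,0.7,-1.0,0.0]]
[[-0.142,-0.0,-0.0,-0.1,0.7,-0.9,0.0],[-0.143,-0.001,-0.001,-0.0,0.9,-0.7,0.0],[-0.142,0.0,0.0,-0.1,0.9,-0.7,0.0],[-0.143,-0.0,-0.0,-0.1,1.1,-0.4,0.0],[-0.142,-0.0,-0.0,-0.0,1.1,-0.4,0.0]]
[[-0.143,-0.001,-0.001,-0.1,1.1,-0.2,0.0]]
```

Emit:
{"method": "carry_out", "body": {
  "increments": [
    [-0.143,0,0,0,0,-1.1,0],
    [-0.143,0,0,0,0.2,-1.2,0],
    [-0.143,0,0,-0.1,0.3,-1.1,0],
    [-0.143,0,0,0,0.4,-1.0,0],
    [-0.143,0,0,0,0.7,-1.0,0]
  ]
}}

```text
time: 5.05
position: [0.5881, 0.1393, 0.3252]
tcp_rot: [-0.628, 1.478, 0.628]
contact_force: [-0.1, 0.3, 0.3]
grip_width: 0.0852
```

Emit:
{"method": "carry_out", "body": {
  "increments": [
    [-0.143,0,0,0,0.7,-0.9,0],
    [-0.143,0,0,0,0.9,-0.7,0],
    [-0.143,0,0,-0.1,0.9,-0.7,0],
    [-0.143,0,0,0,1.1,-0.4,0],
    [-0.143,0,0,0,1.1,-0.4,0]
  ]
}}

```text
time: 5.55
position: [0.5308, 0.1338, 0.3263]
tcp_rot: [-1.171, 1.233, 1.171]
contact_force: [-0.4, 0.0, 0.1]
grip_width: 0.0853
```

Emit:
{"method": "carry_out", "body": {
  "increments": [
    [-0.143,0,0,0,1.1,-0.2,0],
    [0,0,0,0,0,0,0],
    [0,0,0,0,0,0,0]
  ]
}}

```text
time: 5.85
position: [0.5206, 0.1325, 0.3265]
tcp_rot: [-1.269, 1.169, 1.268]
contact_force: [-0.6, -0.8, -0.5]
grip_width: 0.0857
```

Run:
```python
from h import *
from bench import state
s=state();print(s["time"],s["position"],R.from_rotvec(s["tcp_rot"]).as_matrix().round(3),s["grip_width"],s["q"])
wcam("w3")
```

```text
5.85 [0.52058518 0.1324541  0.32649463] [[ 0.    -0.997 -0.081]
 [ 0.    -0.081  0.997]
 [-1.    -0.     0.   ]] 0.08565426198149907 [ 1.53669771e-01 -6.02128438e-02  1.51159865e+00  2.63372806e-05
  1.68982734e+00 -1.49816878e+00]
```

View pics/w3.png

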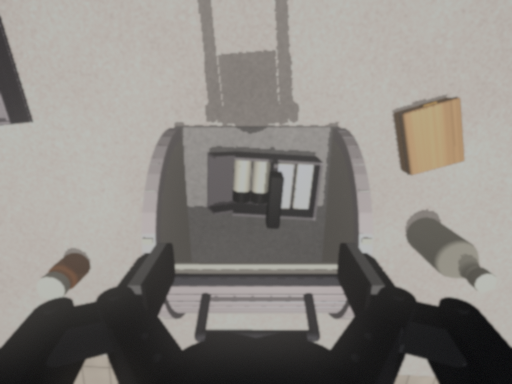

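The wrist view shows the cover fully open, the tote with the chute to the left (-y), tubes at (242,180) and (261,180), mailers at (285,185) and (303,187), and the grip block at (275,198).

Run:
```python
from h import *
c=dict(np.load("w3.npz"))
i=cv2.convertScaleAbs(cv2.resize(c["img"][140:235,200:330,::-1],None,fx=6,fy=6,interpolation=2),alpha=1.6)
for k in range(0,130,10): cv2.putText(i,str(k+200),(k*6,8),0,.3,(0,0,255))
for k in range(0,95,10): cv2.putText(i,str(k+140),(0,k*6+4),0,.3,(0,0,255))
cv2.imwrite("pics/w3c.png",i)
```

```text
(no output)
```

View pics/w3c.png

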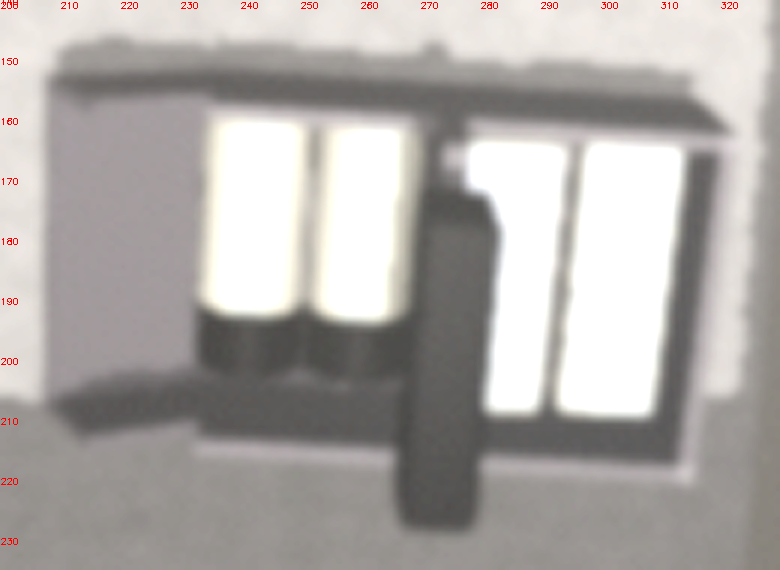

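Run:
```python
from h import *
c=dict(np.load("w3.npz"))
P=[onz(c,p,.122) for p in[(270.3,177),(281.3,177.5),(266,227.5),(278.5,228)]]
for p in P: print(p.round(4))
F=(P[0]+P[1])/2;B=(P[2]+P[3])/2;d=B-F
print("centre",(F+B)/2,"len",np.linalg.norm(d),"yaw",np.arctan2(d[1],d[0]),"w",np.linalg.norm(P[0]-P[1]))
# end walls rim z=.062 : tote front rim outer and back rim
Q=[onz(c,p,.062) for p in[(233,156.5),(320,161.5),(232,214.5),(313,219)]]
for q in Q: print("rim",q.round(4))
d=Q[1]-Q[0];print(np.arctan2(-d[0],d[1]));d=Q[3]-Q[2];print(np.arctan2(-d[0],d[1]))
o=np.array([.442,.1275,0])+.1935*np.array([np.cos(.08),np.sin(.08),0]);print("cab",o,"in cab",R.from_euler('z',-.08).apply((F+B)/2-o))
```

```text
[0.5343 0.1517 0.122 ]
[0.5338 0.1657 0.122 ]
[0.6049 0.1527 0.122 ]
[0.6042 0.1696 0.122 ]
centre [0.56931231 0.15994048 0.122     ] len 0.07054373875388727 yaw 0.03517170074578616 w 0.014014842954449026
rim [0.5239 0.099  0.062 ]
rim [0.521  0.2265 0.062 ]
rim [0.6152 0.1026 0.062 ]
rim [0.6125 0.2293 0.062 ]
0.023180348184452686
0.021320613587223473
cab [0.63488113 0.14296349 0.        ] in cab [-0.0640024  0.0221626  0.122    ]
```

Run:
```python
from h import *
c=dict(np.load("w3.npz"));print("hood edge",onz(c,(256,268),.17),onz(c,(256,275),.17))
p,r=plan((.570,.160,.26),mat(.028+np.pi/2),0.2)
plan((.570,.160,.087),mat(.028+np.pi/2),0.2,p,r)
```

```text
hood edge [0.6373416  0.14185332 0.17      ] [0.64724184 0.14266247 0.17      ]
[[0.027,0.0,0.0,3.3,-2.6,1.2,0.2],[0.026,0.0,0.0,3.3,-2.5,1.2,0.2]]
[[0.0,0.0,0.0,4.3,0.0,0.0,0.2],[0.0,0.0,0.0,4.4,0.0,0.0,0.2],[0.0,0.0,0.0,4.3,0.0,0.0,0.2],[0.0,0.0,0.0,4.3,0.0,0.0,0.2]]
```

Emit:
{"method": "carry_out", "body": {
  "increments": [
    [0.027,0,0,3.3,-2.6,1.2,0.2],
    [0.026,0,0,3.3,-2.5,1.2,0.2],
    [0,0,0,4.3,0,0,0.2],
    [0,0,0,4.3,0,0,0.2],
    [0,0,0,0,0,0,0.2]
  ]
}}

```text
time: 6.4
position: [0.5653, 0.1592, 0.1661]
tcp_rot: [-1.226, 1.207, 1.24]
contact_force: [-1.3, 0.3, -1.3]
grip_width: 0.0684
```

Run:
```python
from h import *
from bench import state
s=state();print(s["time"],s["position"],R.from_rotvec(s["tcp_rot"]).as_matrix().round(3)[:,2],s["grip_width"])
wcam("w4")
```

```text
6.4 [0.56533696 0.1591783  0.16605545] [-0.03   1.    -0.002] 0.06838865756113754
```

View pics/w4.png

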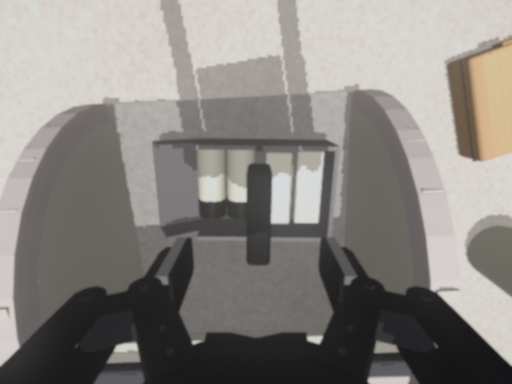

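Run:
```python
from h import *
c=dict(np.load("w4.npz"))
a=onz(c,(259,174),.122);b=onz(c,(258.5,264),.122);print(a,b,(a+b)/2,np.linalg.norm(a-b),np.arctan2((b-a)[1],(b-a)[0]))
```

```text
[0.5343977  0.15997086 0.122     ] [0.6043195  0.16191628 0.122     ] [0.5693586  0.16094357 0.122     ] 0.0699488567788627 0.027815651765180312
```

The grip block is centred between the fingers, running (259,174) to (258,264), and its measured centre of (0.569, 0.161) agrees with the previous view. I'll descend and close.

Emit:
{"method": "carry_out", "body": {
  "increments": [
    [0,0,0,4,-0.1,0.1,0.2],
    [0,0,0,3.8,-0.1,0,0.2],
    [0,0,0,0,0,0,0.2],
    [0,0,0,0,0,0,1],
    [0,0,0,0,0,0,1]
  ]
}}

```text
time: 6.95
position: [0.5743, 0.1615, 0.1005]
tcp_rot: [-1.234, 1.189, 1.229]
contact_force: [-0.3, -1.3, 0.5]
grip_width: 0.0403
```

Emit:
{"method": "carry_out", "body": {
  "increments": [
    [0,0,0,0,0,0,1],
    [0,0,0,0,0,0,1],
    [0,0,0,0,0,0,1]
  ]
}}

```text
time: 7.25
position: [0.5738, 0.1613, 0.0994]
tcp_rot: [-1.235, 1.19, 1.229]
contact_force: [0.5, -0.4, 7.3]
grip_width: 0.0169
```

Run:
```python
from h import *
from bench import state
s=state();print(s["time"],s["position"],R.from_rotvec(s["tcp_rot"]).as_matrix().round(3),s["grip_width"],s["contact_force"])
```

```text
7.25 [0.57382101 0.16130854 0.09944012] [[ 0.005 -0.999 -0.032]
 [ 0.001 -0.032  0.999]
 [-1.    -0.005  0.001]] 0.016868786828011507 [ 0.49931057 -0.38377772  7.32076865]
```

The grip closed on the block at 17 mm, but 12 mm high. I'll reopen, lower and regrip.

Emit:
{"method": "carry_out", "body": {
  "increments": [
    [0,0,0,0,0,0,0.4],
    [0,0,0,0,0,0,0.4],
    [0,0,0,0.7,0.2,0,0.4],
    [0,0,0,0.5,0.2,0,0.4],
    [0,0,0,0,0,0,0.4]
  ]
}}

```text
time: 7.75
position: [0.5662, 0.1607, 0.0825]
tcp_rot: [-1.232, 1.196, 1.235]
contact_force: [0.4, 0.2, -1.3]
grip_width: 0.0512
```

Emit:
{"method": "carry_out", "body": {
  "increments": [
    [0,0,0,0,0,0,1],
    [0,0,0,0,0,0,1],
    [0,0,0,0,0,0,1],
    [0,0,0,0,0,0,1]
  ]
}}

```text
time: 8.15
position: [0.5679, 0.1611, 0.0845]
tcp_rot: [-1.233, 1.193, 1.233]
contact_force: [-0.1, 2.1, -0.4]
grip_width: 0.0175
```

Run:
```python
from h import *
from bench import state
s=state();print(s["time"],s["position"],R.from_rotvec(s["tcp_rot"]).as_matrix().round(3),s["grip_width"],s["contact_force"])
```

```text
8.15 [0.56792793 0.16110389 0.08450176] [[ 0.    -0.999 -0.032]
 [ 0.    -0.032  0.999]
 [-1.    -0.     0.   ]] 0.01747711732783682 [-0.1275835   2.12194877 -0.39858157]
```

Emit:
{"method": "carry_out", "body": {
  "increments": [
    [0,0,0,-1.5,0,0,1],
    [0,0,0,-3,0,0,1],
    [0,0,0,-3.5,0,0,1],
    [0,0,0,-3.5,0,0,1],
    [0,0,0,-3.5,0,0,1]
  ]
}}

```text
time: 8.65
position: [0.5671, 0.1607, 0.236]
tcp_rot: [-1.233, 1.195, 1.233]
contact_force: [1.3, 0.9, -5.0]
grip_width: 0.0179
```

Emit:
{"method": "carry_out", "body": {
  "increments": [
    [0,0,0,-3,0,0,1],
    [0,0,0,-2,0,0,1],
    [0,0,0,-1,0,0,1],
    [0,0,0,0,0,0,1],
    [0,0,0,0,0,0,1]
  ]
}}

```text
time: 9.15
position: [0.5672, 0.1608, 0.293]
tcp_rot: [-1.232, 1.196, 1.234]
contact_force: [-1.2, 0.5, -5.7]
grip_width: 0.0174
```

Run:
```python
from h import *
from bench import state
s=state();print(s["time"],s["position"],R.from_rotvec(s["tcp_rot"]).as_matrix().round(3)[:,2],s["grip_width"],s["contact_force"],s["wrist_torque"],s["q"])
wcam("w5")
plan((.42,-.32,.29),mat(.14+np.pi/2),1,step=3)
```

```text
9.15 [0.56719237 0.16076446 0.29295832] [-0.032  0.999 -0.   ] 0.017449454175038275 [-1.20218828  0.50734189 -5.68575234] [ 0.01657132  0.03243698 -0.04288389] [ 1.89255573e-01  8.65845319e-02  1.42377057e+00 -2.94570701e-05
  1.63321032e+00 -1.41367744e+00]
[[-0.006,-0.0,-0.0,0.0,1.0,-2.8,1],[-0.007,-0.0,-0.0,0.0,0.9,-2.8,1],[-0.006,-0.0,-0.001,0.1,1.0,-2.8,1],[-0.006,-0.0,0.0,-0.0,1.0,-2.8,1],[-0.007,-0.0,0.0,-0.0,1.0,-2.7,1]]
[[-0.006,-0.0,-0.0,0.0,1.1,-2.8,1],[-0.006,-0.0,-0.0,0.0,1.1,-2.8,1],[-0.007,-0.0,-0.0,0.0,1.0,-2.7,1],[-0.006,-0.0,-0.001,0.1,1.1,-2.8,1],[-0.006,-0.0,0.0,-0.0,1.1,-2.7,1]]
[[-0.007,-0.0,-0.0,-0.0,1.2,-2.7,1],[-0.006,-0.0,-0.0,0.0,1.1,-2.8,1],[-0.006,-0.0,-0.0,0.0,1.2,-2.7,1],[-0.007,-0.0,-0.001,0.0,1.2,-2.7,1],[-0.006,-0.0,0.0,0.1,1.2,-2.7,1]]
[[-0.007,-0.0,0.0,-0.0,1.2,-2.7,1],[-0.006,-0.0,-0.0,-0.0,1.2,-2.7,1]]
```

View pics/w5.png

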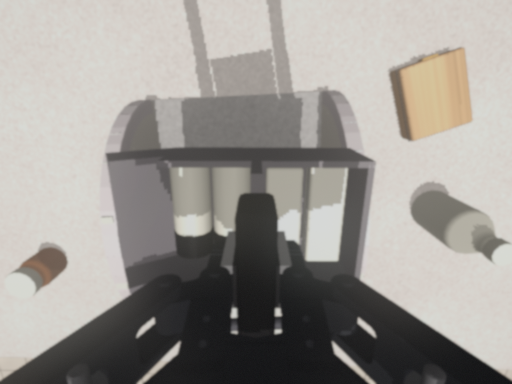

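The tote hangs level from the grip at (256,260), with both tubes and both mailers in place. I'll carry it to the tray, starting and ending gently.

Emit:
{"method": "carry_out", "body": {
  "increments": [
    [-0.006,0,0,0,0.4,-1,1],
    [-0.006,0,0,0,0.7,-2,1],
    [-0.006,0,0,0,1,-2.8,1],
    [-0.006,0,0,0,1,-2.8,1],
    [-0.007,0,0,0,1,-2.8,1]
  ]
}}

```text
time: 9.7
position: [0.5308, 0.0436, 0.293]
tcp_rot: [-1.255, 1.18, 1.258]
contact_force: [0.7, -0.7, -5.2]
grip_width: 0.0175
```

Emit:
{"method": "carry_out", "body": {
  "increments": [
    [-0.006,0,0,0,1.1,-2.8,1],
    [-0.006,0,0,0,1.1,-2.8,1],
    [-0.006,0,0,0,1.1,-2.8,1],
    [-0.006,0,0,0,1.1,-2.8,1],
    [-0.007,0,0,0,1.1,-2.8,1]
  ]
}}

```text
time: 10.2
position: [0.4863, -0.1, 0.2931]
tcp_rot: [-1.277, 1.164, 1.28]
contact_force: [0.7, -0.2, -6.1]
grip_width: 0.0172
```

Emit:
{"method": "carry_out", "body": {
  "increments": [
    [-0.006,0,0,0,1.1,-2.8,1],
    [-0.006,0,0,0,1.1,-2.8,1],
    [-0.006,0,0,0,1.2,-2.8,1],
    [-0.006,0,0,0,1.2,-2.8,1],
    [-0.007,0,0,0,1.2,-2.7,1]
  ]
}}

```text
time: 10.7
position: [0.4432, -0.2442, 0.2932]
tcp_rot: [-1.3, 1.148, 1.303]
contact_force: [0.5, -0.8, -5.5]
grip_width: 0.0171
```

Emit:
{"method": "carry_out", "body": {
  "increments": [
    [-0.006,0,0,0,1.2,-2.7,1],
    [-0.006,0,0,0,0.8,-2,1],
    [0,0,0,0,0.4,-1,1],
    [0,0,0,0,0,0,1],
    [0,0,0,0,0,0,1]
  ]
}}

```text
time: 11.2
position: [0.4282, -0.302, 0.2938]
tcp_rot: [-1.308, 1.141, 1.31]
contact_force: [0.1, -0.4, -5.1]
grip_width: 0.0172
```

Run:
```python
from h import *
from bench import state,read_camera
s=state();print(s["time"],s["position"],R.from_rotvec(s["tcp_rot"]).as_matrix().round(3)[:,2],s["grip_width"],s["q"])
wcam("w6")
c=read_camera("side");cv2.imwrite("pics/side6.png",c["img"][:,:,::-1])
```

```text
11.2 [ 0.42820347 -0.30195602  0.2937908 ] [-0.136  0.991  0.001] 0.017233729106664 [-7.12443488e-01 -9.31065600e-02  1.60157563e+00  5.48864088e-04
  1.63425310e+00 -2.42012606e+00]
```

View pics/w6.png

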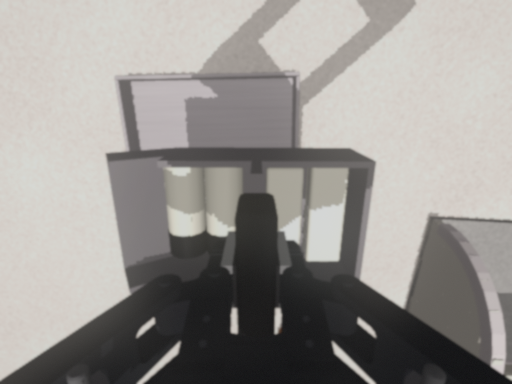

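View pics/side6.png

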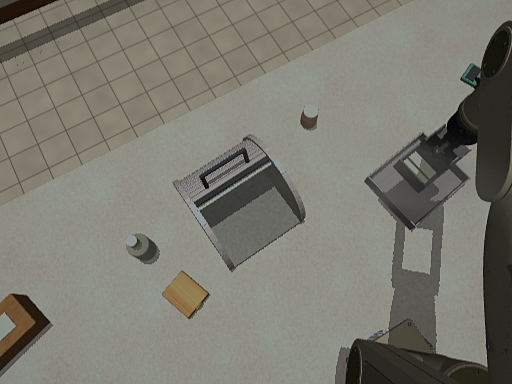

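```bash
cat > kin.py <<'E'
from h import *
from scipy.optimize import least_squares
def eR(q): return R.from_euler('z',q[0])*R.from_euler('y',q[1]+q[2])*R.from_euler('z',q[3])*R.from_euler('y',q[4])*R.from_euler('z',q[5])
T=R.from_matrix(np.c_[[0,0,1],[0,1,0],[-1,0,0]].T) # columns: toolx=ez, y=ey, z=-ex
T=R.from_matrix(np.array([[0,0,-1],[0,1,0],[1,0,0.]]))
def fk(q,k):
    a0,d,h,L1,L2,L3,Lt=k;b=q[1]+q[2]
    loc=np.array([a0+L1*np.sin(q[1])+L2*np.sin(b)+L3*np.cos(b),d,h+L1*np.cos(q[1])+L2*np.cos(b)-L3*np.sin(b)])
    Re=eR(q);return R.from_euler('z',q[0]).apply(loc)+Re.apply([0,0,Lt]),Re*T
E
python3 - <<'E'
from kin import *
D=[([1.2576,.1311,1.4893,0,1.523,-.0854],(.1353,.584,.2302)),
([.159296,-.211512,1.934333,-.001818,1.419343,.0855749],(.446151,.12287,.169479)),
([.171246,-.0588064,2.064767,.000393,1.145048,.0858818],(.435388,.127388,.032628)),
([.168993,-.057539,2.049953,.000711,1.151887,.0854246],(.442346,.127654,.039113)),
([.1421447,.2856156,1.1442927,0,1.7150728,.0590592],(.6454177,.1441107,.3241694)),
([.1536698,-.0602128,1.5115987,0,1.6898274,-1.4981688],(.520585,.132454,.326495)),
([.1892556,.0865845,1.4237706,0,1.6332103,-1.4136774],(.5671924,.1607645,.2929583)),
([-.7124435,-.0931066,1.6015756,.000549,1.634253,-2.420126],(.4282035,-.301956,.2937908))]
for q,p in D: print(fk(q,[0]*7)[1].as_matrix().round(3)[:,2],end=' ')
def f(k):
    k=np.r_[k,.25];return np.concatenate([fk(q,k)[0]-p for q,p in D])
r=least_squares(f,[0,.05,.4,.4,.4,0]);print("\n",r.x.round(4),np.abs(r.fun).max())
k0=r.x
from bench import state
for Lt in(.2,.25,.3,.35):
    k=np.r_[k0,Lt];k[2]+=Lt-.25
    for tip in(0,.3,.6,.8,.85):
        for dyaw in(.14,-.1,-.3):
            base=mat(dyaw+np.pi/2);ax=np.array([np.cos(dyaw),np.sin(dyaw),0])
            Rt=R.from_rotvec(ax*tip)*base
            grip=np.array([.422,-.31,.20 if tip>.2 else .3]);p=grip+.0225*Rt.as_matrix()[:,0]
            g=lambda q:np.r_[fk(q,k)[0]-p,(fk(q,k)[1].inv()*Rt).as_rotvec()]
            s=least_squares(g,[-.8,-.1,1.7,.1,1.5,-2.4])
            print(Lt,tip,dyaw,s.x.round(2),round(s.cost,6)) if Lt in(.25,.35) else 0
E
```

```text
[ 0.226  0.974 -0.002] [ 0.997  0.074 -0.   ] [ 0.996  0.085 -0.009] [ 0.997  0.083 -0.003] [ 0.997  0.083 -0.003] [-0.081  0.997  0.   ] [-0.032  0.999 -0.   ] [-0.136  0.991  0.001] 
 [-4.000e-04  5.120e-02  2.056e-01  3.680e-01  5.536e-01  6.280e-02] 0.00042033730041501904
0.25 0 0.14 [-0.73 -0.09  1.63 -0.    1.6  -2.44] 0.0
0.25 0 -0.1 [-0.73 -0.09  1.63 -0.    1.6  -2.2 ] 0.0
0.25 0 -0.3 [-0.73 -0.09  1.63 -0.    1.6  -2.  ] 0.0
0.25 0.3 0.14 [-0.81  0.1   1.64  0.17  1.65 -2.53] 0.0
0.25 0.3 -0.1 [-0.83  0.06  1.68  0.22  1.6  -2.31] 0.0
0.25 0.3 -0.3 [-0.84  0.03  1.71  0.26  1.56 -2.14] 0.0
0.25 0.6 0.14 [-0.86  0.25  1.53  0.32  1.87 -2.56] 0.0
0.25 0.6 -0.1 [-0.9   0.19  1.59  0.41  1.79 -2.37] 0.0
0.25 0.6 -0.3 [-0.93  0.14  1.65  0.48  1.72 -2.22] 0.0
0.25 0.8 0.14 [-0.89  0.34  1.47  0.42  2.02 -2.56] 0.0
0.25 0.8 -0.1 [-0.94  0.28  1.55  0.53  1.92 -2.39] 0.0
0.25 0.8 -0.3 [-0.98  0.21  1.62  0.61  1.82 -2.26] 0.0
0.25 0.85 0.14 [-0.9   0.37  1.45  0.44  2.05 -2.56] 0.0
0.25 0.85 -0.1 [-0.95  0.3   1.54  0.56  1.95 -2.39] 0.0
0.25 0.85 -0.3 [-0.99  0.23  1.62  0.65  1.85 -2.26] 0.0
0.35 0 0.14 [-0.73 -0.09  1.63 -0.    1.6  -2.44] 0.0
0.35 0 -0.1 [-0.73 -0.09  1.63 -0.    1.6  -2.2 ] 0.0
0.35 0 -0.3 [-0.73 -0.09  1.63  0.    1.6  -2.  ] 0.0
0.35 0.3 0.14 [-0.84  0.16  1.58  0.17  1.65 -2.55] 0.0
0.35 0.3 -0.1 [-0.87  0.12  1.63  0.21  1.61 -2.35] 0.0
0.35 0.3 -0.3 [-0.89  0.07  1.67  0.25  1.56 -2.18] 0.0
0.35 0.6 0.14 [-0.91  0.38  1.4   0.3   1.88 -2.61] 0.0
0.35 0.6 -0.1 [-0.97  0.31  1.49  0.39  1.81 -2.44] 0.0
0.35 0.6 -0.3 [-1.01  0.23  1.58  0.45  1.73 -2.3 ] 0.0
0.35 0.8 0.14 [-0.95  0.53  1.29  0.38  2.03 -2.61] 0.0
0.35 0.8 -0.1 [-1.01  0.44  1.41  0.49  1.94 -2.46] 0.0
0.35 0.8 -0.3 [-1.07  0.35  1.51  0.57  1.85 -2.35] 0.0
0.35 0.85 0.14 [-0.95  0.56  1.26  0.4   2.07 -2.61] 0.0
0.35 0.85 -0.1 [-1.02  0.47  1.38  0.51  1.97 -2.46] 0.0
0.35 0.85 -0.3 [-1.08  0.39  1.5   0.59  1.87 -2.35] 0.0
```

Run:
```python
from kin import *
c=dict(np.load("w6.npz"))
A=onz(c,(117.5,77),.045);B=onz(c,(298.5,73),.045);d=B-A;print(A,B,np.linalg.norm(d));yaw=np.arctan2(-d[0],d[1]);ce=(A+B)/2+.1*np.array([np.cos(yaw),np.sin(yaw),0]);print("tray",yaw,ce)
k=np.array([-.0004,.0512,.2056,.368,.5536,.0628,.25])
from bench import state
s=state();p0=np.array(s["position"]);r0=R.from_rotvec(s["tcp_rot"])
g=np.array([ce[0],ce[1]+.06,.185])
def tgt(tip,g):
    Rt=R.from_rotvec([tip,0,0])*mat(np.pi/2);return g+.0225*Rt.as_matrix()[:,0],Rt
P1=tgt(0,g+[0,0,.0]);print(P1[0]);p,r=plan(*P1,1,step=3)
for t in(.4,.6,.83):
    print(t);p,r=plan(*tgt(t,g),1,p,r,n=int(t>.5)*3+(t<.5)*5)
```

```text
[ 0.34728645 -0.49300321  0.045     ] [ 0.31067802 -0.26290522  0.045     ] 0.23299197734959648
tray 0.15777692923655912 [ 0.42774014 -0.3622419   0.045     ]
[ 0.42774014 -0.3022419   0.1625    ]
[[0.028,0.0,-0.0,2.6,0.0,-0.0,1],[0.027,0.0,-0.0,2.7,0.0,-0.0,1],[0.028,0.0,-0.0,2.6,0.1,-0.0,1],[0.028,0.0,-0.0,2.6,-0.0,-0.1,1],[0.027,0.001,-0.0,2.7,-0.0,0.0,1]]
0.4
[[0.0,-0.08,-0.0,-0.0,-0.0,0.2,1],[0.0,-0.08,-0.0,-0.1,-0.0,0.2,1],[0.0,-0.08,-0.0,0.0,-0.0,0.2,1],[0.0,-0.08,-0.0,0.0,-0.0,0.1,1],[0.0,-0.08,-0.0,0.0,-0.0,0.2,1]]
0.6
[[0.0,-0.067,-0.0,-0.0,-0.0,0.2,1],[0.0,-0.067,-0.0,-0.0,-0.0,0.1,1],[0.0,-0.066,-0.0,0.0,-0.0,0.2,1]]
0.83
[[0.0,-0.077,-0.0,-0.0,-0.0,0.2,1],[0.0,-0.077,-0.0,-0.0,-0.0,0.1,1],[0.0,-0.076,-0.0,-0.0,-0.0,0.2,1]]
```

Emit:
{"method": "carry_out", "body": {
  "increments": [
    [0.028,0,0,1.5,0,0,1],
    [0.028,0,0,3,0,0,1],
    [0.028,0,0,3.5,0,0,1],
    [0.028,0,0,3.2,0,0,1],
    [0.028,0,0,1.9,0,0,1]
  ]
}}

```text
time: 11.8
position: [0.427, -0.3004, 0.1588]
tcp_rot: [-1.202, 1.211, 1.21]
contact_force: [-1.1, -0.0, -4.9]
grip_width: 0.017
```

Emit:
{"method": "carry_out", "body": {
  "increments": [
    [0,-0.08,0,0,0,0.2,1],
    [0,-0.08,0,0,0,0.2,1],
    [0,-0.08,0,0,0,0.2,1],
    [0,-0.08,0,0,0,0.2,1],
    [0,-0.08,0,0,0,0.2,1]
  ]
}}

```text
time: 12.3
position: [0.4287, -0.2922, 0.1642]
tcp_rot: [-0.906, 0.909, 1.371]
contact_force: [-0.6, 0.1, -5.2]
grip_width: 0.0173
```

Run:
```python
from h import *
from bench import state
s=state();r=R.from_rotvec(s["tcp_rot"]).as_matrix();print(s["time"],s["position"],r.round(3),np.arctan2(r[1,0],-r[2,0]),s["grip_width"],s["q"],np.array(s["position"])-.0225*r[:,0],s["contact_force"])
```

```text
12.3 [ 0.42865479 -0.29221454  0.16419559] [[ 0.001 -1.     0.003]
 [ 0.392  0.003  0.92 ]
 [-0.92   0.     0.392]] 0.4024856524914774 0.017313037970989386 [-0.87725992  0.22100023  1.56504343  0.25513064  1.66806529 -2.46001488] [ 0.42863208 -0.30102793  0.18489761] [-0.6107761   0.13069012 -5.16140192]
```

Tracking is accurate, with 0.40 rad of tip and the grip at (0.429, -0.301, 0.185). I'll go on to 0.83 rad.

Emit:
{"method": "carry_out", "body": {
  "increments": [
    [0,-0.067,0,0,0,0.2,1],
    [0,-0.067,0,0,0,0.1,1],
    [0,-0.067,0,0,0,0.2,1],
    [0,-0.067,0,0,0,0.1,1],
    [0,-0.067,0,0,0,0.2,1]
  ]
}}

```text
time: 12.8
position: [0.4287, -0.2856, 0.1679]
tcp_rot: [-0.649, 0.654, 1.468]
contact_force: [-0.3, 0.6, -5.9]
grip_width: 0.0175
```

Emit:
{"method": "carry_out", "body": {
  "increments": [
    [0,-0.055,0,0,0,0.1,1],
    [0,-0.04,0,0,0,0.1,1],
    [0,0,0,0,0,0,1],
    [0,0,0,0,0,0,1],
    [0,0,0,0,0,0,1]
  ]
}}

```text
time: 13.3
position: [0.4287, -0.2845, 0.1706]
tcp_rot: [-0.58, 0.581, 1.489]
contact_force: [0.8, 0.7, -3.9]
grip_width: 0.0176
```

Run:
```python
from h import *
from bench import state,read_camera
s=state();r=R.from_rotvec(s["tcp_rot"]).as_matrix();print(s["time"],s["position"],np.arctan2(r[1,0],-r[2,0]),s["grip_width"],s["q"],s["contact_force"])
wcam("w7")
for n in("scene","side"):
    i=read_camera(n)["img"][:,:,::-1];i=i[10:150,150:320] if n=="scene" else i[90:250,340:512]
    cv2.imwrite(f"pics/{n}7.png",cv2.convertScaleAbs(cv2.resize(i,None,fx=3,fy=3),alpha=1.4))
```

```text
13.3 [ 0.42873826 -0.28445556  0.17062183] 0.8279644451717487 0.0175868697209454 [-0.98557066  0.5276336   1.33778137  0.4597817   1.97144714 -2.52767587] [ 0.78632219  0.6592086  -3.9130638 ]
```

View pics/w7.png

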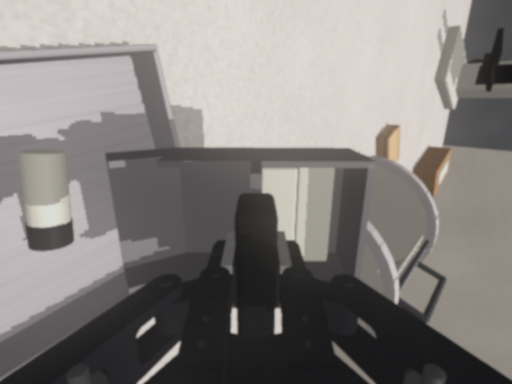

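View pics/scene7.png

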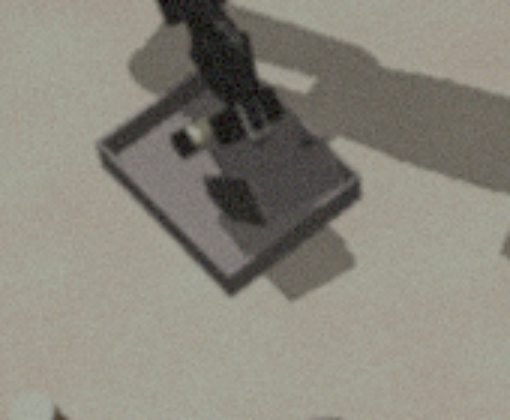

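View pics/side7.png

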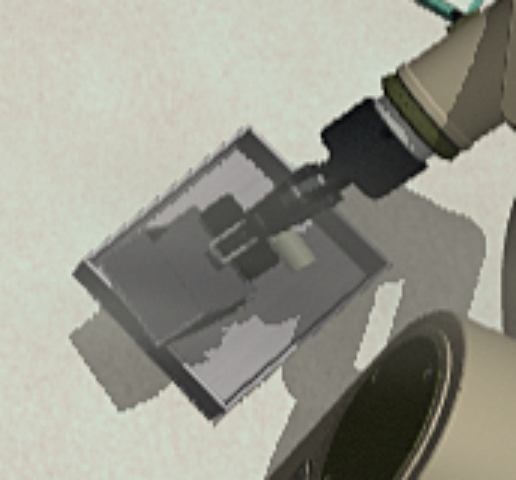

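Both mailers lie against the central wall, the visible part of the tube bay is empty, and one tube is in the tray at (47,200). The other may be hidden behind the gripper. I'll tilt back and lift to look.

Emit:
{"method": "carry_out", "body": {
  "increments": [
    [0,0.05,0,-0.5,0,-0.1,1],
    [0,0.1,0,-0.8,0,-0.2,1],
    [0,0.1,0,-0.8,0,-0.2,1],
    [0,0.1,0,-0.8,0,-0.2,1],
    [0,0.1,0,-0.8,0,-0.2,1]
  ]
}}

```text
time: 13.95
position: [0.4284, -0.3144, 0.1949]
tcp_rot: [-0.927, 0.929, 1.361]
contact_force: [0.6, 0.6, -5.0]
grip_width: 0.0171
```

Emit:
{"method": "carry_out", "body": {
  "increments": [
    [0,0.1,0,-0.8,0,-0.2,1],
    [0,0.1,0,-1,0,-0.2,1],
    [0,0.1,0,-2,0,-0.2,1],
    [0,0.08,0,-3,0,0,1],
    [0,0,0,-3,0,0,1]
  ]
}}

```text
time: 14.45
position: [0.4282, -0.3294, 0.2904]
tcp_rot: [-1.21, 1.211, 1.207]
contact_force: [0.6, -0.1, -5.0]
grip_width: 0.0171
```

Run:
```python
from h import *
from bench import state,read_camera
s=state();r=R.from_rotvec(s["tcp_rot"]).as_matrix();print(s["time"],s["position"],np.arctan2(r[1,0],-r[2,0]),s["grip_width"],s["q"],s["contact_force"])
wcam("w8")
for n in("scene","side"):
    i=read_camera(n)["img"][:,:,::-1];i=i[10:150,150:320] if n=="scene" else i[90:250,340:512]
    cv2.imwrite(f"pics/{n}8.png",cv2.convertScaleAbs(cv2.resize(i,None,fx=3,fy=3),alpha=1.4))
plan((.567,.161,.293),mat(.03+np.pi/2),1,step=3.3)
```

```text
14.45 [ 0.42818241 -0.32937002  0.29037729] -0.0019924947629944246 0.017128026371855676 [-7.49798012e-01 -5.06861489e-02  1.56731753e+00 -1.20582351e-03
  1.62333061e+00 -2.31988909e+00] [ 0.61380693 -0.07039996 -5.01029328]
[[-0.002,-0.0,0.0,-0.0,-0.9,3.1,1],[-0.002,-0.0,0.001,-0.0,-0.8,3.1,1],[-0.002,-0.001,-0.0,-0.0,-0.9,3.0,1],[-0.002,0.0,0.0,-0.1,-0.9,3.1,1],[-0.002,0.0,0.0,0.0,-0.8,3.1,1]]
[[-0.002,-0.0,0.001,0.0,-0.9,3.1,1],[-0.002,-0.0,-0.0,0.0,-0.9,3.0,1],[-0.002,-0.0,0.0,0.0,-0.9,3.1,1],[-0.002,-0.001,0.0,-0.0,-0.9,3.1,1],[-0.002,0.0,0.001,-0.0,-0.9,3.0,1]]
[[-0.002,-0.0,-0.0,-0.0,-0.9,3.1,1],[-0.002,-0.0,0.0,-0.0,-1.0,3.0,1],[-0.002,-0.0,0.0,-0.0,-0.9,3.1,1],[-0.002,-0.001,0.001,-0.1,-0.9,3.1,1],[-0.002,0.0,-0.0,0.0,-1.0,3.0,1]]
[[-0.002,0.0,0.0,0.0,-0.9,3.1,1]]
```

View pics/w8.png

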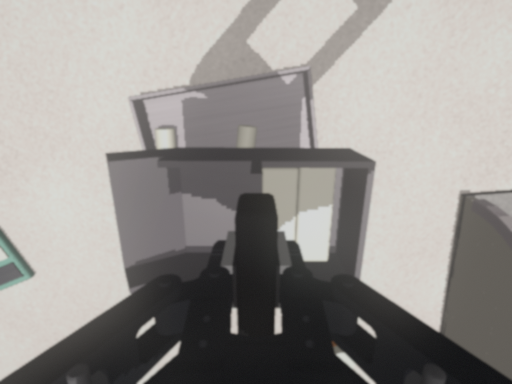

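View pics/scene8.png

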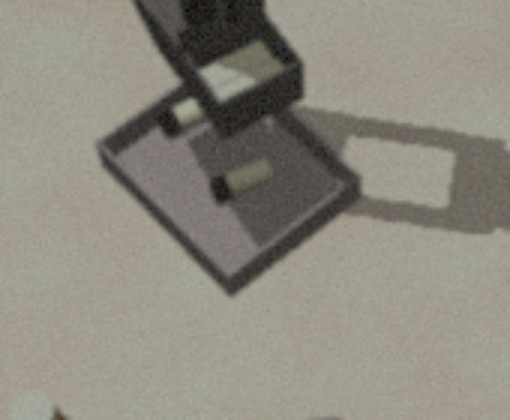

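View pics/side8.png

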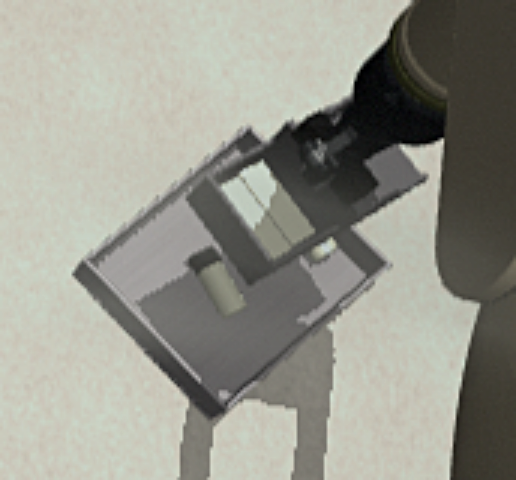

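Both tubes are in the tray: scene crop (185,115) and (240,180). Both mailers are still in their bay, so I'll carry the tote back.

Emit:
{"method": "carry_out", "body": {
  "increments": [
    [-0.002,0,0,-0.1,-0.3,1,1],
    [-0.002,0,0,-0.1,-0.6,2,1],
    [-0.002,0,0,-0.1,-0.9,3.1,1],
    [-0.002,0,0,0,-0.9,3.1,1],
    [-0.002,0,0,0,-0.9,3.1,1]
  ]
}}

```text
time: 15.1
position: [0.4632, -0.2063, 0.2891]
tcp_rot: [-1.21, 1.207, 1.218]
contact_force: [1.0, 0.1, -4.8]
grip_width: 0.0173
```

Emit:
{"method": "carry_out", "body": {
  "increments": [
    [-0.002,0,0,0,-0.9,3.1,1],
    [-0.002,0,0,0,-0.9,3.1,1],
    [-0.002,0,0,0,-0.9,3.1,1],
    [-0.002,0,0,0,-0.9,3.1,1],
    [-0.002,0,0,0,-0.9,3.1,1]
  ]
}}

```text
time: 15.6
position: [0.5062, -0.0509, 0.2891]
tcp_rot: [-1.218, 1.203, 1.226]
contact_force: [0.3, -0.4, -4.4]
grip_width: 0.0174
```

Emit:
{"method": "carry_out", "body": {
  "increments": [
    [-0.002,0,0,0,-0.9,3.1,1],
    [-0.002,0,0,0,-0.9,3.1,1],
    [-0.002,0,0,0,-0.9,3.1,1],
    [-0.002,0,0,0,-0.9,3.1,1],
    [-0.002,0,0,0,-0.9,3.1,1]
  ]
}}

```text
time: 16.1
position: [0.5477, 0.1047, 0.2889]
tcp_rot: [-1.226, 1.2, 1.233]
contact_force: [0.1, -1.0, -4.2]
grip_width: 0.0173
```

Emit:
{"method": "carry_out", "body": {
  "increments": [
    [0,0,0,0,-0.8,2,1],
    [0,0,0,0,-0.4,1,1],
    [0,0,0,0,0,0,1],
    [0,0,0,0,0,0,1]
  ]
}}

```text
time: 16.5
position: [0.5596, 0.1326, 0.2907]
tcp_rot: [-1.228, 1.199, 1.23]
contact_force: [-0.3, 0.4, -4.7]
grip_width: 0.0172
```

Run:
```python
from h import *
from bench import state
s=state();r=R.from_rotvec(s["tcp_rot"]).as_matrix();print(s["time"],s["position"],r.round(3),s["grip_width"],s["contact_force"])
wcam("w9")
p,r=plan((.566,.161,.20),mat(.03+np.pi/2),1,step=3.5)
plan((.566,.161,.088),mat(.03+np.pi/2),1,p,r,n=5)
```

```text
16.5 [0.55955242 0.13264854 0.29070107] [[-0.002 -1.    -0.027]
 [-0.001 -0.027  1.   ]
 [-1.     0.002 -0.001]] 0.017249483137503286 [-0.33946601  0.36952686 -4.70743531]
[[-0.001,-0.0,-0.001,3.0,-0.2,1.0,1],[-0.001,-0.0,-0.0,3.1,-0.3,0.9,1],[-0.002,-0.001,-0.001,3.0,-0.2,1.0,1]]
[[0.0,0.0,0.0,2.2,-0.0,-0.0,1],[0.0,0.0,0.0,2.3,-0.0,-0.0,1],[0.0,0.0,0.0,2.2,-0.0,-0.0,1],[0.0,0.0,0.0,2.3,-0.0,-0.0,1],[0.0,0.0,0.0,2.2,-0.0,-0.1,1]]
```

View pics/w9.png

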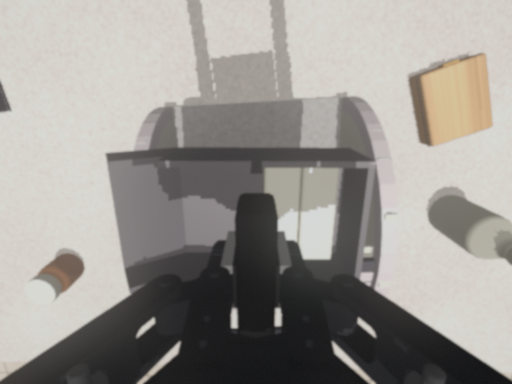

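The tote is level above the open cabinet with both mailers in it, but it's 28 mm too far right. I'll align first, then lower.

Emit:
{"method": "carry_out", "body": {
  "increments": [
    [-0.002,0,0,0,-0.3,1.4,1],
    [-0.002,0,0,0.5,-0.3,1.4,1],
    [0,0,0,2.5,0,0,1],
    [0,0,0,3,0,0,1],
    [0,0,0,3,0,0,1]
  ]
}}

```text
time: 17.05
position: [0.5655, 0.1623, 0.201]
tcp_rot: [-1.232, 1.193, 1.232]
contact_force: [0.2, -0.6, -4.1]
grip_width: 0.0175
```

Emit:
{"method": "carry_out", "body": {
  "increments": [
    [0,0,0,3,0,0,1],
    [0,0,0,3,0,0,1],
    [0,0,0,2.5,0,0,1],
    [0,0,0,1,0,0,1],
    [0,0,0,0,0,0,1]
  ]
}}

```text
time: 17.55
position: [0.5639, 0.1616, 0.1049]
tcp_rot: [-1.231, 1.197, 1.235]
contact_force: [-0.2, -0.7, -4.3]
grip_width: 0.0173
```

Run:
```python
from h import *
from bench import state
s=state();r=R.from_rotvec(s["tcp_rot"]).as_matrix();print(s["time"],s["position"],r.round(3),s["grip_width"],s["contact_force"])
wcam("w10")
```

```text
17.55 [0.56394552 0.1615829  0.10492791] [[-0.004 -1.    -0.031]
 [-0.001 -0.031  1.   ]
 [-1.     0.004 -0.001]] 0.017281240429751668 [-0.20634091 -0.69139693 -4.31536462]
```

View pics/w10.png

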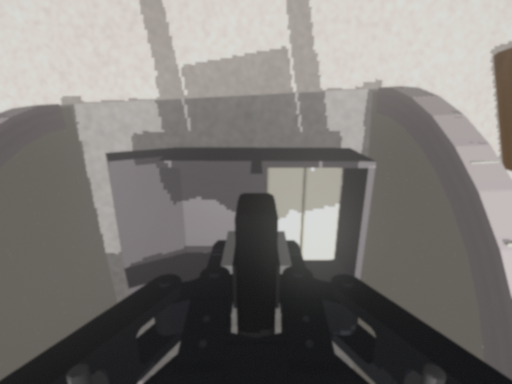

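Inside the cheeks and about 20 mm above the floor. I'll lower slowly.

Emit:
{"method": "carry_out", "body": {
  "increments": [
    [0,0,0,1,0,0,1],
    [0,0,0,0.4,0,0,1],
    [0,0,0,0.2,0,0,1],
    [0,0,0,0,0,0,1],
    [0,0,0,0,0,0,1]
  ]
}}

```text
time: 18.1
position: [0.5656, 0.1615, 0.0913]
tcp_rot: [-1.232, 1.194, 1.232]
contact_force: [-0.5, -0.0, -4.3]
grip_width: 0.0173
```

Emit:
{"method": "carry_out", "body": {
  "increments": [
    [0,0,0,0.3,0,0,1],
    [0,0,0,0.2,0,0,1],
    [0,0,0,0,0,0,1],
    [0,0,0,0,0,0,1]
  ]
}}

```text
time: 18.5
position: [0.5653, 0.1615, 0.0858]
tcp_rot: [-1.232, 1.195, 1.232]
contact_force: [-1.3, -0.3, -4.2]
grip_width: 0.0171
```

Emit:
{"method": "carry_out", "body": {
  "increments": [
    [0,0,0,0.15,0,0,1],
    [0,0,0,0,0,0,1],
    [0,0,0,0,0,0,1]
  ]
}}

```text
time: 18.8
position: [0.5655, 0.1615, 0.0845]
tcp_rot: [-1.232, 1.194, 1.232]
contact_force: [0.7, 0.4, -3.8]
grip_width: 0.0173
```

Emit:
{"method": "carry_out", "body": {
  "increments": [
    [0,0,0,0.1,0,0,1],
    [0,0,0,0.1,0,0,1],
    [0,0,0,0,0,0,1],
    [0,0,0,0,0,0,1]
  ]
}}

```text
time: 19.2
position: [0.5656, 0.1616, 0.0845]
tcp_rot: [-1.233, 1.194, 1.232]
contact_force: [-8.5, -2.1, 12.2]
grip_width: 0.017
```

Floor contact: the force went from -4 to +12 N. I'll release and back off upward.

Emit:
{"method": "carry_out", "body": {
  "increments": [
    [0,0,0,-0.1,0,0,0.4],
    [0,0,0,0,0,0,0.4],
    [0,0,0,0,0,0,0.4],
    [0,0,0,0,0,0,0.4],
    [0,0,0,-1,0,0,0.4]
  ]
}}

```text
time: 19.7
position: [0.5641, 0.1612, 0.0919]
tcp_rot: [-1.231, 1.197, 1.234]
contact_force: [-1.1, -0.9, 0.2]
grip_width: 0.051
```

Emit:
{"method": "carry_out", "body": {
  "increments": [
    [0,0,0,-3,0,0,0.4],
    [0,0,0,-4,0,0,0.4],
    [0,0,0,-4.5,0,0,0.4],
    [0,0,0,-4.5,0,0,0.4],
    [0,0,0,-4.5,0.5,0,0.4]
  ]
}}

```text
time: 20.2
position: [0.5603, 0.1612, 0.301]
tcp_rot: [-1.232, 1.194, 1.231]
contact_force: [0.5, -0.2, -0.4]
grip_width: 0.0512
```

Emit:
{"method": "carry_out", "body": {
  "increments": [
    [0,0,0,-3,3,0,0.4],
    [0,0,0,0,4,0,0.4],
    [0,0,0,0,4,0,0.4],
    [0,0,0,0,0,0,0.4],
    [0,0,0,0,0,0,0.4]
  ]
}}

```text
time: 20.7
position: [0.4501, 0.158, 0.3295]
tcp_rot: [-1.233, 1.192, 1.231]
contact_force: [-0.4, 0.7, 0.3]
grip_width: 0.0513
```

Run:
```python
from h import *
from bench import state,read_camera
s=state();print(s["time"],s["position"],s["contact_force"],s["grip_width"])
wcam("w11")
for n in("scene","side"):
    c=read_camera(n);cv2.imwrite(f"pics/{n}11.png",c["img"][:,:,::-1]);np.savez(n+"11.npz",**c)
```

```text
20.7 [0.45006944 0.15800353 0.32954017] [-0.36683157  0.70879774  0.311946  ] 0.0513161261077071
```

View pics/w11.png

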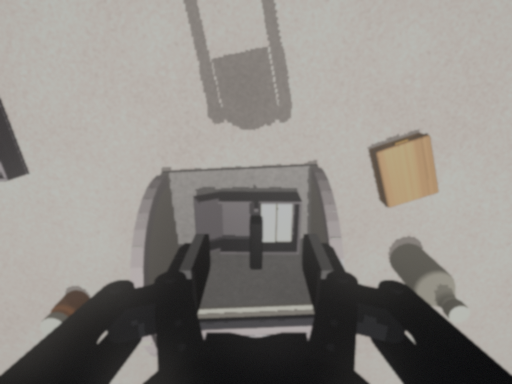

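View pics/scene11.png

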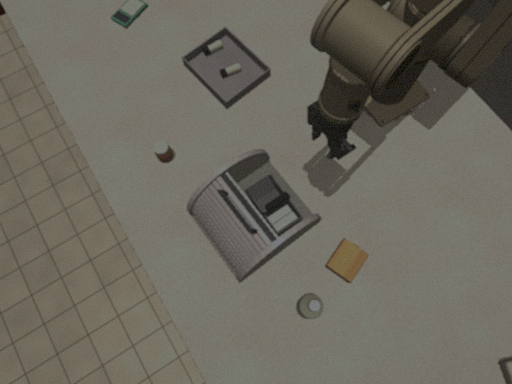

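View pics/side11.png

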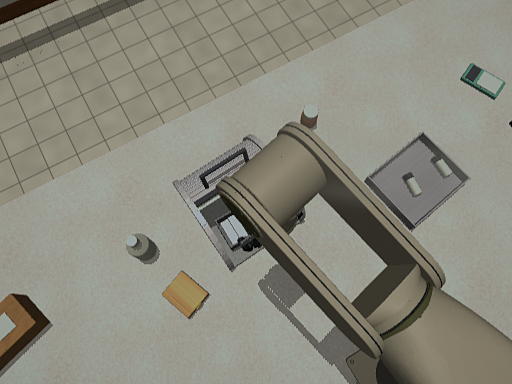

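The final views show the cover open, the tote inside the cabinet with two mailers at (268,222) and (285,223), both tubes in the tray, and the box, bottle and jar where they were. I'll do one numeric check, then hand in.

Run:
```python
from h import *
c=dict(np.load("w11.npz"))
a=onz(c,(256.5,214),.122);b=onz(c,(256,269),.122);print(((a+b)/2).round(3),np.linalg.norm(a-b).round(3),np.arctan2((b-a)[1],(b-a)[0]).round(3))
for n in("scene","side"):
    d=cv2.absdiff(np.load(n+"0.npz")["img"],np.load(n+"11.npz")["img"]).max(2)
    for nm,(x,y) in dict(scene=dict(jar=(164,152),bottle=(310,306),box=(347,260)),side=dict(jar=(309,118),bottle=(140,247),box=(185,294)))[n].items(): print(n,nm,d[y-20:y+20,x-20:x+20].mean().round(1))
from bench import robot,state
print(robot.finish_job(),state()["time"])
```

```text
[0.56  0.162 0.122] 0.085 0.024
scene jar 10.1
scene bottle 10.0
scene box 9.8
side jar 22.6
side bottle 17.1
side box 19.2
the job is handed in; nothing more can be done
the job is handed in; nothing more can be done
```

The job is handed in after about 21 s of robot time, and every step looks done. The hand-in gives no verdict.

**What I did:**
- I gripped the lift bar and raised the cover to about 1.4 rad, where it slid on to its stop by itself.
- I lifted the tote out, after regripping it once because the first grip was 12 mm too high.
- Over the tray I tipped it 47°, then set it down in the cabinet the way round it was. The floor contact read about 12 N.

**What the last checks showed:**
- **Cover:** It is open at the stop.
- **Tubes and mailers:** Both tubes are lying in the steel tray, and both mailers are still in their bay.
- **Tote:** It is inside the cabinet at y 0.162 m and yaw 0.024, against 0.161 m and about 0.03 before.
- **Bystanders:** The bottle, box and jar look unmoved in the scene and side pictures.

**What disagreed:**
- **Tote position along x:** My last quick pick of the grip block came out 85 mm long instead of 74 mm. Its x of 0.560 m is therefore only good to about a centimetre; from the release pose it should be about 0.567 m, against 0.570 m before.
- **Camera views:** The scene and side cameras differed by up to 10 mm in position at the tray, so I used the wrist camera for the bar, the tote and the final tray position.
- **Bystander comparison:** The side picture's before/after differences around the bystanders were raised, at about 17 to 23 grey levels. All three rose by a similar amount, so I think this is a brightness change, but I did not check it further.

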